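# Snap the lamp post into its bench stand

## Robot

A 6-joint arm with a two-finger parallel gripper is mounted at the origin on the work surface. World frame = base frame: x ahead of the robot, y to its left, z up, the work surface at z = 0. Lengths are in m, angles in rad, forces in N, time in s.
With the tool pointing down it reaches from about 0.35 to 0.925 m from the base axis. Payload 6.4 kg.
Tool frame: the origin (TCP) lies at the very end of the fingers, on their centre line; the grasp point (between the pads) lies 19 mm behind it (tcp_to_grasp is the distance from the TCP to the grasp point, in m); z points along the fingers, y is the direction in which the jaws open and shut (so a half turn about z gives the same grasp; the last joint's range is limited). The gripper opens to 85 mm and grips with 20 to 120 N. Pads are 22 mm wide; open, the fingers measure 114 mm over their backs; the gripper's body (76 mm by 85 mm) begins 54 mm behind the grasp point. The pads swing forward as they close: fully open they stand 13 mm farther back than shut.
Start: joints at [-1.354, 0.245, 1.558, -0, 1.339, -0.174], TCP at [0.248, -0.601, 0.231] pointing down, gripper open.
Joint ranges: [-3.13, 3.13], [-1.02, 2.26], [0.13, 2.54], [-0.95, 4.09], [0.21, 2.88], [-2.74, 2.74]. Speed limits (rad/s): [2.57, 2.57, 3.14, 3.14, 3.14, 3.14].

## Interface

Orientations are given as a rotation vector (axis times angle).
In Python, from bench import * gives the robot as it stands. The module is installed in compiled form; this text tells all that it offers.
- The arm moves only by the tool drive_tool, never from a script. Its argument "steps" is a list of rows, each an object with "claw": the finger opening in cm, from 0 to 8.54; "linear": the shift along the world's x, y, z in cm, a list of three; "twist": the turn about the world's z in rad. In form: [{"claw": claw, "linear": [tx, ty, tz], "twist": twist}, ...]. A call has exactly 8 rows; each row shifts and turns the pose as measured when the row begins; what a row does not reach is not made up. A row lasts 1/12 s, in which the tool goes at most 41.7 mm and 7.16 degrees, less where a joint would pass 70% of its speed; a pose out of reach is approached as far as the arm can. A call with a gripper value outside its range is refused whole. The fingers move at their own pace and stop on an object; "force" is the grip in N (left out, the last holds). Time passes only in rows, so rows that do not move let the fingers close, or fill a call up. It gives the time, the measured TCP pose, the force and the opening at its end, in the units of the state.
- read_state(): the state, without advancing time (a new reading comes with each control period).
- snapshot(name): name is "scene" or "top"; returns a dict with "image" (480x640x3 uint8, blue, green, red), "depth" (480x640 float32, m along the optical axis (not along the pixel's ray), 0 where there is no reading), "K" (3x3 intrinsics, pixels), "pose" (4x4, takes a point from camera to world coordinates). Camera axes: x right, y down, z forward; pixel columns grow to the right and rows downward; lengths in m; the calibration is good to about 2 mm. A picture is of the moment at which its call begins.
- sign_off(): hands the job in, once; it reports no verdict.
Trained networks look in the newest picture that a camera, given by its name, has taken for a name from the list of things; names that differ only in an ending like _2 or _b are one class to them, and where a whole thing is asked for, a point or a joint stands for the part that bears it (a point fixed in the world has none). Each returns a list of dicts, best first, with "conf" (0 to 1); they miss things now and then, are a little off and sometimes report something else, mostly with a low value. They report only what shows in the picture. A call takes as long as a camera call. They do not tell look-alikes from the thing itself.
- regions_of(camera, target): "region" (480x640 bool, what is visible of it) and "at" ([column, row] in pixels, amid what is visible of it).
The state is a dict: "t": time; "q": joint angles; "joint_vel": joint speeds; "joint_efforts": joint torques, N m; "ee_pos": TCP position; "tool_rot": TCP orientation; "wrist_force": force on the tool from outside, world axes, zero at the start; "ft_torque": the same for the moment, N m; "width": finger opening in m.
Only numpy, scipy, OpenCV 4.12 (cv2) and the standard library are available. Lean on these libraries where they do the work, as an engineer would, in place of code of your own. Each camera call takes 0.05 s, during which the arm holds its last target.

## Task

Take the short mounting post out of the white block and put it into the square socket of the bench stand so that its two spring buttons line up with the two windows in the tube. Squeeze the buttons flush so they pass inside the tube, then slide the post down until it is fully home and both buttons have popped out into the windows. Do not force it or press hard on the stand, leave the other glassware where it is, and let go at the end.

Things in the scene. Friction and masses are not known exactly. Their poses are not given: they have to be found in the camera images.
- post_mid (a point): Loose aluminium post, upright, 0.12 kg, 100 mm long: square shaft 22 x 22 mm up to 80 mm (lowest 6 mm tapered to 16 mm), then a round stud 16 mm wide, 20 mm long. This point: on its axis, 50 mm above the foot and 50 mm below the stud's top; z up. At this height two round steel spring buttons, 12 mm in diameter, stick out 6 mm from the +y and -y faces (34 mm over both). +x and -x faces are plain.
- stud_top (a point): Centre of the flat top of the post's stud, 50 mm above the post's middle point. The post starts standing in the white block's pocket.
- socket (a point): Point on the axis of the stand's upright square steel tube (socket), 112 mm above the bench; z up, x and y square with the tube. The tube is clamped with its rim anywhere from 15 mm below to 15 mm above this point: its height is not measured and must be found by contact or sight. Outside 33 mm, inside 25 mm (post has 1.5 mm play each side), no chamfer. Stand fixed: base 110 x 110 x 12 mm, collar 50 x 50 mm, 48 mm high.
- stand: The same stand; origin at the centre of its underside. In the tube's +y and -y walls is a window each, 16 mm wide, 15 mm high, centred 30 mm below the rim; the tube's floor is 80 mm below the rim. With its buttons out, the post stops on the rim, its middle point 6 mm above it. Fully home, the foot is on the floor, the middle point is 30 mm below the rim, a button in each window. Either way round fits.
- block_top (a point): Centre of the top of the white plastic block, 60 x 60 x 40 mm, fixed to the bench, with a square pocket 27 mm wide and 30 mm deep in which the post stands at first (foot 30 mm below this point).
- button_l (a joint): How far the button on the post's +y face is pushed in, m: 0 fully out, 0.006 flush, 0.0045 when held in by the tube's wall. 3 N starts it, 6 N makes it flush. Flat-ended and sharp-edged: it will not duck under the rim unless squeezed. Once its lower part (3 mm or more) is under the rim it may be let go: the wall keeps it in while the post is pushed down from above (about 5 to 10 N).
- button_r (a joint): The same for the button on the post's -y face.
- flask: Bystander: glass conical flask, 76 mm wide, 112 mm high, standing; origin at the centre of its underside. To be left alone.
- jar: Bystander: glass jar with steel lid, 56 mm wide, 65 mm high, standing; origin at the centre of its underside. To be left alone.
- dishes: Bystander: stack of three culture dishes, 90 mm wide, 45 mm high; origin at the centre of its underside. To be left alone.
Not all that is in view belongs to the job. There is more than one size of the part that bears post_mid; the job needs the largest.

How it is judged:
At the end, for the whole second after the job is handed in: The post is upright in the socket tube, fully home (its middle point 12 to 48 mm below the listed socket point, depending on how high the tube is clamped) with both buttons out again to within 2 mm, which is only so when they have popped into the windows; the post let go and at rest (z of post_mid in the frame of socket between -0.048 and -0.012 m and horizontal distance between post_mid and socket below 0.005 m and angle between post_mid's own z axis and vertical below 0.1 rad and value of joint each of button_l, button_r below 0.002 m and angle between the y axis of post_mid and the y axis of socket, either way round below 0.2 rad and linear speed of post below 0.02 m/s); the robot touches nothing.
It fails at once if the gripper presses on the stand with more than 60 N (contact force between the fingers and stand above 60 N).
It fails at once if the post is forced into the stand with more than 60 N (contact force between post and stand above 60 N).
It fails at once if the flask is pushed more than 30 mm away or tipped (distance of flask from where it was at the start of the episode above 0.03 m or angle between flask's own z axis and vertical above 0.4 rad).
It fails at once if the jar is pushed more than 30 mm away or tipped (distance of jar from where it was at the start of the episode above 0.03 m or angle between jar's own z axis and vertical above 0.4 rad).
It fails at once if the stack of dishes is pushed more than 30 mm away or tipped (distance of dishes from where it was at the start of the episode above 0.03 m or angle between dishes's own z axis and vertical above 0.4 rad).
It also fails if it takes over 54 s, if anything falls off the work surface, if the arm or the gripper's body presses on something with over 40 N, if the wrist force passes 120 N, or if a joint passes its speed limit or range.

## Working session

There is one attempt and no reset: what is moved stays moved. The work goes in short steps, Python scripts to look and compute and a tool call to move; the robot and the scene stay as the last step left them, time stands still between calls to the robot, and variables do not carry over. Pictures are saved under pics/ and viewed, and the job is handed in when it is done.

Besides the shell and the picture viewer there is one more tool, called as name([rows], argument=value, ...), one row to a line, values as JSON. drive_tool: Moves the arm, as the interface text tells. Its arguments: {"type":"object","properties":{"steps":{"type":"array"},"force":{"type":"number"}},"required":["steps"]}

```bash
mkdir -p pics
cat > h.py <<'E'
from bench import *
import numpy as np, cv2
def snap(c,n):
    s=snapshot(c); cv2.imwrite(f"pics/{n}.png",s["image"]); np.savez(f"{n}.npz",**s); return s
def cloud(s):
    d=s["depth"];K=np.array(s["K"]);P=np.array(s["pose"])
    v,u=np.mgrid[:480,:640]
    p=np.stack([(u-K[0,2])/K[0,0]*d,(v-K[1,2])/K[1,1]*d,d],-1)
    w=p@P[:3,:3].T+P[:3,3]; w[d<=0]=np.nan
    return w
E
python3 - <<'E'
from h import *
print(read_state())
for c in ["scene","top"]:
    s=snap(c,c+"0"); print(c,s["K"],s["pose"])
    w=cloud(s)
    for t in ["post_mid","stand","block_top","flask","jar","dishes","stud_top","socket","button_l","button_r"]:
        try:
            for r in regions_of(c,t):
                m=r["region"]; q=w[m]; q=q[~np.isnan(q[:,0])]
                print(t,round(r["conf"],2),np.round(r["at"]),m.sum(),np.round(np.median(q,0),3),np.round(np.percentile(q,[2,98],axis=0),3).tolist())
        except Exception as e: print(t,e)
E
```

```text
{'t': 0.0, 'q': array([-1.35411735e+00,  2.45827969e-01,  1.55905048e+00, -1.33229061e-05,
        1.33865547e+00, -1.74077798e-01]), 'joint_vel': array([ 7.03417711e-05, -9.17977331e-04,  3.29267834e-04, -9.70348100e-05,
       -1.73703212e-04,  2.24449152e-04]), 'joint_efforts': array([-1.64195931e-04, -4.29513502e+01, -3.26128650e+01, -1.46603566e-04,
        5.33753089e-03, -1.09000322e-05]), 'ee_pos': array([ 0.24747007, -0.60043843,  0.23015181]), 'tool_rot': array([-3.07991703e+00, -6.09529695e-01,  8.52518564e-05]), 'wrist_force': array([ 0.00868856, -0.0893571 ,  0.52794308]), 'ft_torque': array([-0.02295313,  0.00233178,  0.01831849]), 'width': 0.08549549029130894}
scene [[624.92426053   0.         316.10998462]
 [  0.         624.92426053 237.6478937 ]
 [  0.           0.           1.        ]] [[ 0.05065522  0.79557998 -0.60372721  1.49323533]
 [ 0.99856532 -0.05085332  0.01677026 -0.01901464]
 [-0.01735945 -0.60371056 -0.79701456  1.26091396]
 [ 0.          0.          0.          1.        ]]
post_mid 0.84 [370. 234.] 256 [0.596 0.129 0.076] [[0.581, 0.116, 0.036], [0.6
[... 1515 characters left out ...]
, [0.624, 0.163, 0.047]]
flask 0.89 [161. 272.] 720 [0.543 0.381 0.046] [[0.512, 0.358, 0.006], [0.579, 0.413, 0.118]]
jar 0.85 [323. 184.] 398 [ 0.754 -0.02   0.065] [[0.733, -0.045, 0.017], [0.78, 0.003, 0.072]]
dishes 0.97 [492. 269.] 1138 [ 0.534 -0.44   0.045] [[0.494, -0.485, 0.013], [0.574, -0.402, 0.052]]
stud_top 0.61 [301. 245.] 75 [0.602 0.044 0.063] [[0.592, 0.035, -0.001], [0.619, 0.055, 0.083]]
stud_top 0.61 [224. 263.] 85 [0.566 0.225 0.061] [[0.556, 0.216, 0.0], [0.58, 0.235, 0.08]]
stud_top 0.53 [265. 250.] 127 [0.589 0.127 0.09 ] [[0.578, 0.117, 0.02], [0.606, 0.143, 0.115]]
socket 0.95 [392. 262.] 1920 [ 0.573 -0.181  0.014] [[0.516, -0.243, 0.002], [0.633, -0.124, 0.111]]
```

Run:
```python
import cv2,numpy as np
a=cv2.imread("pics/scene0.png");b=cv2.imread("pics/top0.png")
A=cv2.resize(a[170:310,190:430],None,fx=3.3,fy=3.3,interpolation=cv2.INTER_CUBIC)
cv2.imwrite("pics/sc1.png",A)
B=cv2.resize(b[200:310,215:450],None,fx=3.4,fy=3.4,interpolation=cv2.INTER_CUBIC)
cv2.imwrite("pics/tp1.png",B)
```

```text
(no output)
```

View pics/sc1.png

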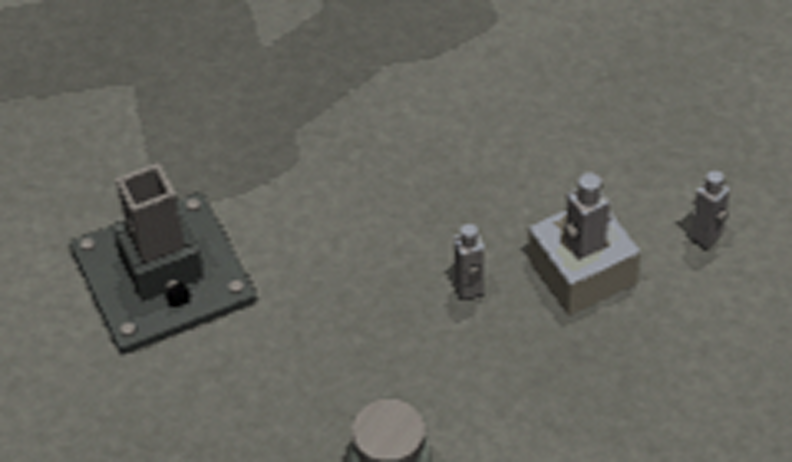

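View pics/tp1.png

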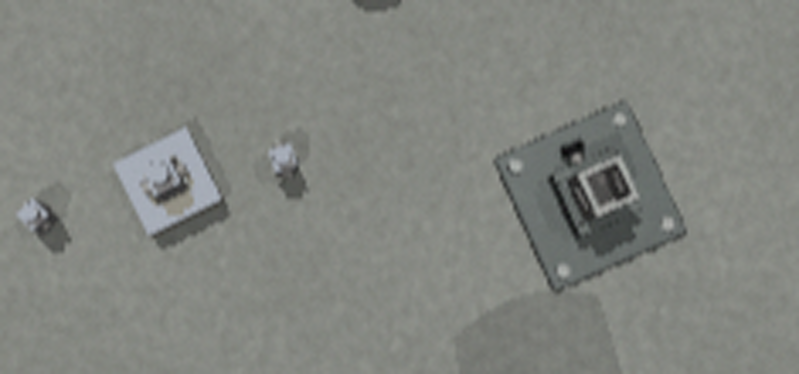

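View pics/scene0.png

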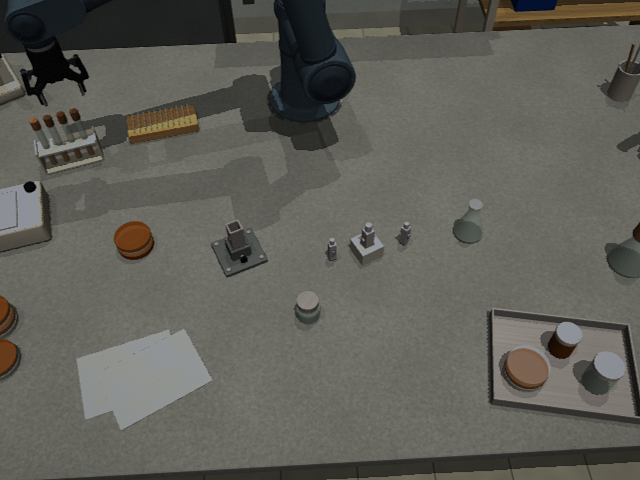

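The scene view shows the stand at about (238,247), the post in the block at (368,235) with a button on its left face, and smaller look-alike posts at (332,249) and (405,234). Next I need the yaws and which walls carry the windows.

Run:
```python
from h import *
for n,(r0,r1,c0,c1) in {"scene0":(205,285,200,285),"top0":(215,290,350,430)}.items():
    i=np.load(n+".npz")["image"][r0:r1,c0:c1].astype(float)
    i=np.clip((i/255)**0.6*300-20,0,255).astype(np.uint8)
    cv2.imwrite(f"pics/z_{n}.png",cv2.resize(i,None,fx=7,fy=7,interpolation=cv2.INTER_CUBIC))
for n,(r0,r1,c0,c1) in {"scene0":(215,270,340,400),"top0":(230,280,240,300)}.items():
    i=np.load(n+".npz")["image"][r0:r1,c0:c1].astype(float)
    i=np.clip((i/255)**0.6*270-20,0,255).astype(np.uint8)
    cv2.imwrite(f"pics/y_{n}.png",cv2.resize(i,None,fx=8,fy=8,interpolation=cv2.INTER_CUBIC))
# top-cloud plane slices
for n in ["scene0","top0"]:
    w=cloud(np.load(n+".npz"))
    def rect(zl,zh,cx,cy,R,lab):
        m=(w[...,2]>zl)&(w[...,2]<zh)&(np.hypot(w[...,0]-cx,w[...,1]-cy)<R)
        p=w[m][:,:2]
        if len(p)<4: print(lab,len(p));return
        r=cv2.minAreaRect((p*1000).astype(np.float32)); print(n,lab,len(p),np.round(r[0],1),np.round(r[1],1),round(r[2],1),"z",np.round(np.median(w[m][:,2]),4),np.round(w[m][:,2].max(),4))
    rect(.007,.017,.575,-.183,.09,"base"); rect(.1,.13,.575,-.183,.04,"rim"); rect(.052,.064,.575,-.183,.045,"collar")
    rect(.034,.048,.595,.128,.05,"block"); rect(.1,.13,.595,.128,.03,"stud");rect(.08,.096,.595,.128,.03,"shaft"); rect(.05,.096,.595,.128,.03,"post")
```

```text
scene0 base 946 [ 576.6 -187.8] [118.  115.5] 21.9 z 0.0111 0.017
scene0 rim 113 [ 575.1 -185.1] [40.7 32.8] 23.1 z 0.1064 0.1135
scene0 collar 56 [ 587.8 -188.7] [52.6 31.3] 68.5 z 0.0567 0.0639
scene0 block 336 [590.7 129.4] [64.9 62.4] 26.5 z 0.0391 0.0479
scene0 stud 41 [591.2 130.8] [13.8 17.2] 84.2 z 0.1087 0.1163
scene0 shaft 71 [590.5 129.3] [26.8 24.8] 36.9 z 0.0873 0.0958
scene0 post 176 [593.6 128.9] [30.6 25.4] 70.7 z 0.0749 0.0958
top0 base 1243 [ 572.6 -186.9] [168.1 168.4] 35.2 z 0.0123 0.017
top0 rim 96 [ 575.2 -185. ] [32.9 33.2] 22.7 z 0.1099 0.12
top0 collar 45 [ 575.2 -184.1] [47.8 47.5] 23.1 z 0.0539 0.0639
top0 block 415 [591.  130.5] [61.  59.4] 26.1 z 0.0415 0.0479
top0 stud 38 [591.1 131. ] [14.4 14.5] 83.9 z 0.1108 0.1186
top0 shaft 48 [591.2 131. ] [22.9 21.6] 27.4 z 0.0901 0.0958
top0 post 83 [591.3 130.7] [22.9 33.5] 27.7 z 0.0856 0.0958
```

View pics/z_scene0.png

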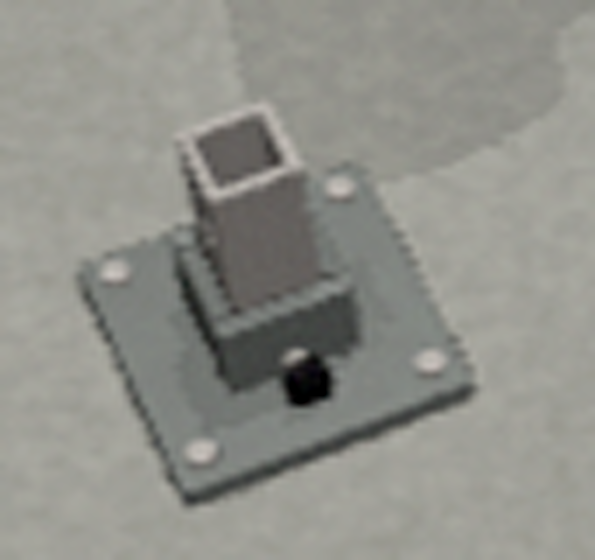

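View pics/z_top0.png

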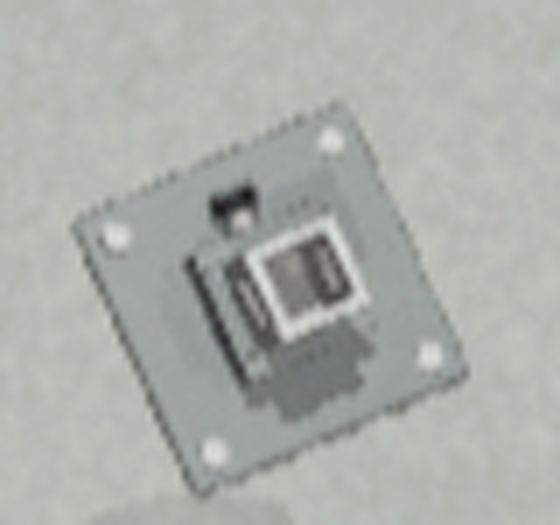

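View pics/y_scene0.png

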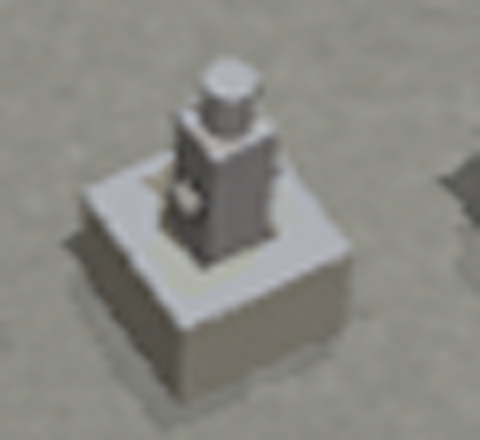

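View pics/y_top0.png

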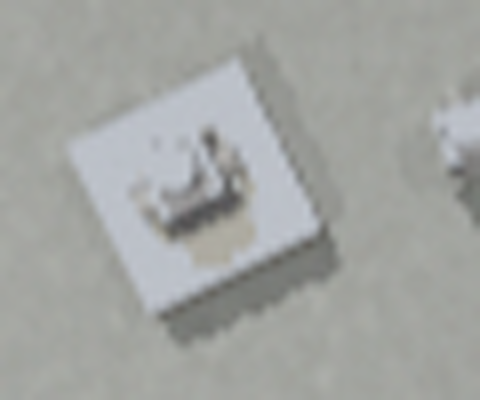

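The top view shows the dark windows on the tube's left and right (±y) walls, at zoom (255,300) and (325,270). The post's buttons also face ±y. The post is at about (591,130.5) mm with yaw ≈27°, and the tube is at (575.2,−185) mm with yaw ≈22.8°, rim z ≈110. The jaw's line is at yaw 22.4° now, so it needs only a small twist. Moving now.

drive_tool([
  {"claw": 6, "linear": [1.6, 3.4, 0], "twist": 0.01},
  {"claw": 6, "linear": [1.6, 3.4, 0], "twist": 0.01},
  {"claw": 6, "linear": [1.6, 3.4, 0], "twist": 0.01},
  {"claw": 6, "linear": [1.6, 3.4, 0], "twist": 0.01},
  {"claw": 6, "linear": [1.6, 3.4, 0], "twist": 0.01},
  {"claw": 6, "linear": [1.6, 3.4, 0], "twist": 0.01},
  {"claw": 6, "linear": [1.6, 3.4, 0], "twist": 0.01},
  {"claw": 6, "linear": [1.6, 3.4, 0], "twist": 0.01},
], force=30)

```text
t: 1.77
ee_pos: [0.3748, -0.3238, 0.2308]
tool_rot: [3.055, 0.718, 0.0]
wrist_force: [0.7, -0.0, -0.4]
width: 0.0602
```

drive_tool([
  {"claw": 6, "linear": [1.6, 3.4, 0], "twist": 0},
  {"claw": 6, "linear": [1.6, 3.4, 0], "twist": 0},
  {"claw": 6, "linear": [1.6, 3.4, 0], "twist": 0},
  {"claw": 6, "linear": [1.6, 3.4, 0], "twist": 0},
  {"claw": 6, "linear": [1.6, 3.4, 0], "twist": 0},
  {"claw": 6, "linear": [1.6, 3.4, 0], "twist": 0},
  {"claw": 6, "linear": [1.6, 3.4, 0], "twist": 0},
  {"claw": 6, "linear": [1.6, 3.4, 0], "twist": 0},
])

```text
t: 2.43
ee_pos: [0.5065, -0.0372, 0.2336]
tool_rot: [3.05, 0.715, 0.009]
wrist_force: [0.7, -1.0, 0.0]
width: 0.0598
```

drive_tool([
  {"claw": 6, "linear": [1.6, 3.3, -0.5], "twist": 0.01},
  {"claw": 6, "linear": [1.6, 3.3, -0.5], "twist": 0},
  {"claw": 6, "linear": [1.6, 3.3, -0.5], "twist": 0},
  {"claw": 6, "linear": [1.4, 2.5, -0.5], "twist": 0},
  {"claw": 6, "linear": [0.8, 1.5, -0.5], "twist": 0},
  {"claw": 6, "linear": [0.5, 1, -0.5], "twist": 0},
  {"claw": 6, "linear": [0, 0, 0], "twist": 0},
  {"claw": 6, "linear": [0, 0, 0], "twist": 0},
])

```text
t: 3.1
ee_pos: [0.586, 0.1274, 0.2039]
tool_rot: [3.041, 0.746, 0.017]
wrist_force: [-0.3, -0.7, -0.8]
width: 0.0604
```

drive_tool([
  {"claw": 6, "linear": [0.5, 0.3, -1.0], "twist": -0.01},
  {"claw": 6, "linear": [0, 0, -2], "twist": 0},
  {"claw": 6, "linear": [0, 0, -2], "twist": 0},
  {"claw": 6, "linear": [0, 0, -2], "twist": 0},
  {"claw": 6, "linear": [0, 0, -1], "twist": 0},
  {"claw": 6, "linear": [0, 0, 0], "twist": 0},
  {"claw": 6, "linear": [0, 0, 0], "twist": 0},
  {"claw": 6, "linear": [0, 0, 0], "twist": 0},
])

```text
t: 3.77
ee_pos: [0.5922, 0.1229, 0.1222]
tool_rot: [3.047, 0.71, 0.024]
wrist_force: [0.4, 0.2, -0.0]
width: 0.0598
```

```bash
cat > st.py <<'E'
from h import *
from scipy.spatial.transform import Rotation as R
s=read_state(); M=R.from_rotvec(s["tool_rot"]).as_matrix()
print(round(s["t"],2),np.round(s["ee_pos"],4),"z",np.round(M[:,2],4),"yawx",round(np.degrees(np.arctan2(M[1,0],M[0,0])),2),"F",np.round(s["wrist_force"],1),"T",np.round(s["ft_torque"],2),"w",round(s["width"],4))
E
python3 st.py
```

```text
3.77 [0.5922 0.1229 0.1222] z [ 0.0177 -0.0089 -0.9998] yawx 26.23 F [ 0.4  0.2 -0. ] T [-0.01  0.03 -0.02] w 0.0598
```

drive_tool([
  {"claw": 6, "linear": [-0.1, 0.4, 0], "twist": 0.01},
  {"claw": 6, "linear": [0, 0.3, 0], "twist": 0},
  {"claw": 6, "linear": [0, 0, 0], "twist": 0},
  {"claw": 6, "linear": [0, 0, 0], "twist": 0},
  {"claw": 6, "linear": [0, 0, 0], "twist": 0},
  {"claw": 6, "linear": [0, 0, 0], "twist": 0},
  {"claw": 6, "linear": [0, 0, 0], "twist": 0},
  {"claw": 6, "linear": [0, 0, 0], "twist": 0},
])

```text
t: 4.43
ee_pos: [0.5944, 0.1309, 0.128]
tool_rot: [3.041, 0.726, 0.039]
wrist_force: [-0.0, -0.7, -0.4]
width: 0.0599
```

```bash
python3 st.py
```

```text
4.43 [0.5944 0.1309 0.128 ] z [ 0.0274 -0.0083 -0.9996] yawx 26.87 F [-0.  -0.7 -0.4] T [-0.01  0.03  0.05] w 0.0599
```

drive_tool([
  {"claw": 6, "linear": [0, 0, 0], "twist": 0},
  {"claw": 6, "linear": [0, 0, 0], "twist": 0},
  {"claw": 6, "linear": [0, 0, 0], "twist": 0},
  {"claw": 6, "linear": [0, 0, 0], "twist": 0},
  {"claw": 6, "linear": [0, 0, 0], "twist": 0},
  {"claw": 6, "linear": [0, 0, 0], "twist": 0},
  {"claw": 6, "linear": [0, 0, 0], "twist": 0},
  {"claw": 6, "linear": [0, 0, 0], "twist": 0},
])

```text
t: 5.1
ee_pos: [0.5941, 0.1307, 0.1276]
tool_rot: [3.042, 0.726, 0.037]
wrist_force: [0.3, -0.7, -0.9]
width: 0.0596
```

```bash
python3 st.py
```

```text
5.1 [0.5941 0.1307 0.1276] z [ 0.0266 -0.0084 -0.9996] yawx 26.85 F [ 0.3 -0.7 -0.9] T [-0.   -0.04  0.04] w 0.0596
```

drive_tool([
  {"claw": 6, "linear": [-0.15, 0, -0.5], "twist": 0},
  {"claw": 6, "linear": [-0.15, 0, -0.7], "twist": 0},
  {"claw": 6, "linear": [0, 0, -0.7], "twist": 0},
  {"claw": 6, "linear": [0, 0, -0.7], "twist": 0},
  {"claw": 6, "linear": [0, 0, -0.7], "twist": 0},
  {"claw": 6, "linear": [0, 0, -0.7], "twist": 0},
  {"claw": 6, "linear": [0, 0, -0.5], "twist": 0},
  {"claw": 6, "linear": [0, 0, -0.3], "twist": 0},
])

```text
t: 5.77
ee_pos: [0.59, 0.1307, 0.0738]
tool_rot: [3.042, 0.726, 0.035]
wrist_force: [-0.4, 0.3, 0.7]
width: 0.06
```

```bash
python3 st.py
```

```text
5.77 [0.59   0.1307 0.0738] z [ 0.0253 -0.0084 -0.9996] yawx 26.86 F [-0.4  0.3  0.7] T [ 0.03  0.01 -0.  ] w 0.06
```

drive_tool([
  {"claw": 6, "linear": [0, 0, -0.5], "twist": 0},
  {"claw": 6, "linear": [0, 0, -0.5], "twist": 0},
  {"claw": 6, "linear": [0, 0, -0.3], "twist": 0},
  {"claw": 6, "linear": [0, 0, -0.2], "twist": 0},
  {"claw": 6, "linear": [0, 0, -0.1], "twist": 0},
  {"claw": 6, "linear": [0, 0, 0], "twist": 0},
  {"claw": 6, "linear": [0, 0, 0], "twist": 0},
  {"claw": 6, "linear": [0, 0, 0], "twist": 0},
])

```text
t: 6.43
ee_pos: [0.5901, 0.1307, 0.0554]
tool_rot: [3.042, 0.726, 0.035]
wrist_force: [1.1, -0.5, 0.0]
width: 0.0598
```

```bash
python3 st.py
python3 - <<'E'
from h import *
s=snap("scene","sc2")
cv2.imwrite("pics/sc2z.png",cv2.resize(s["image"][160:280,310:430],None,fx=5,fy=5,interpolation=cv2.INTER_CUBIC))
E
```

```text
6.43 [0.5901 0.1307 0.0554] z [ 0.0248 -0.0084 -0.9997] yawx 26.85 F [ 1.1 -0.5  0. ] T [ 0.02  0.06 -0.03] w 0.0598
```

View pics/sc2z.png

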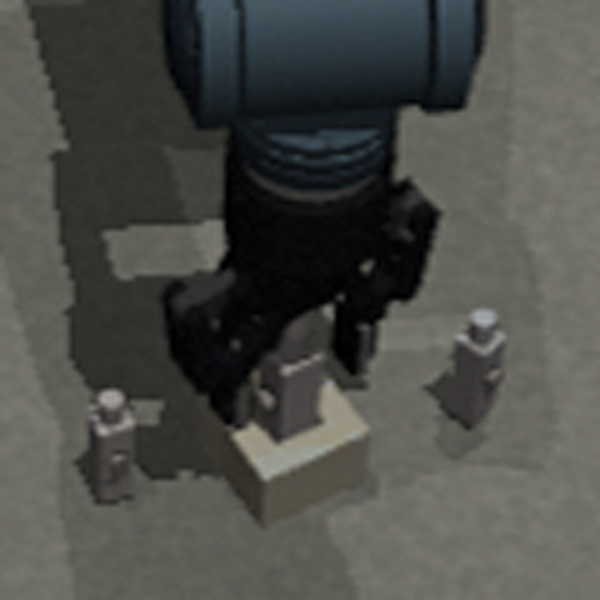

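The view shows the fingers straddling the post, at zoom (230,390) and (350,360), with the button at (268,398) between them. I'll raise 2.5 mm and close.

drive_tool([
  {"claw": 6, "linear": [0.1, 0, 0.3], "twist": 0},
  {"claw": 4, "linear": [0, 0, 0], "twist": 0},
  {"claw": 2, "linear": [0, 0, 0], "twist": 0},
  {"claw": 2, "linear": [0, 0, 0], "twist": 0},
  {"claw": 2, "linear": [0, 0, 0], "twist": 0},
  {"claw": 2, "linear": [0, 0, 0], "twist": 0},
  {"claw": 2, "linear": [0, 0, 0], "twist": 0},
  {"claw": 2, "linear": [0, 0, 0], "twist": 0},
], force=40)

```text
t: 7.15
ee_pos: [0.5924, 0.1307, 0.0605]
tool_rot: [3.041, 0.726, 0.04]
wrist_force: [0.2, 0.1, 1.1]
width: 0.0215
```

```bash
python3 st.py
python3 - <<'E'
from h import *
s=snap("scene","sc3")
cv2.imwrite("pics/sc3z.png",cv2.resize(s["image"][160:280,310:430],None,fx=5,fy=5,interpolation=cv2.INTER_CUBIC))
E
```

```text
7.15 [0.5924 0.1307 0.0605] z [ 0.0281 -0.0084 -0.9996] yawx 26.86 F [0.2 0.1 1.1] T [-0.03  0.04 -0.01] w 0.0215
```

View pics/sc3z.png

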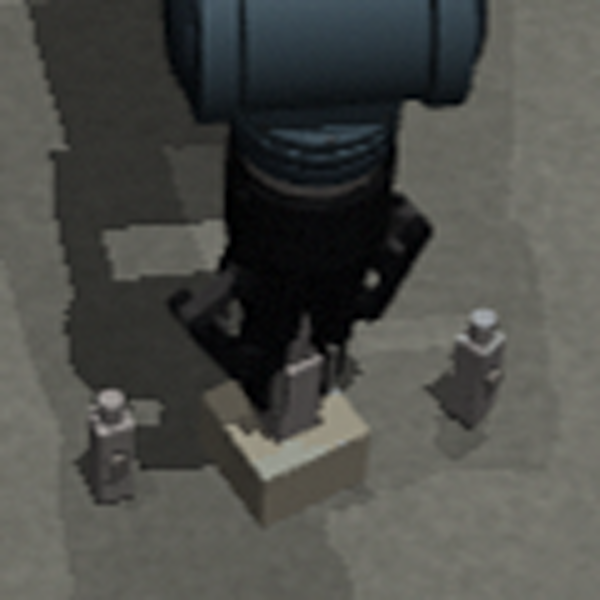

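Width is 21.5 mm, so the buttons are flush. I'll lift.

drive_tool([
  {"claw": 2, "linear": [0, 0, 0.5], "twist": 0},
  {"claw": 2, "linear": [0, 0, 1], "twist": 0},
  {"claw": 2, "linear": [0, 0, 2], "twist": 0},
  {"claw": 2, "linear": [0, 0, 2.5], "twist": 0},
  {"claw": 2, "linear": [0, 0, 2.5], "twist": 0},
  {"claw": 2, "linear": [0, 0, 2.5], "twist": 0},
  {"claw": 2, "linear": [0, 0, 2], "twist": 0},
  {"claw": 2, "linear": [0, 0, 1], "twist": 0},
])

```text
t: 7.87
ee_pos: [0.5867, 0.1306, 0.2043]
tool_rot: [3.044, 0.726, 0.023]
wrist_force: [1.2, -0.2, 0.1]
width: 0.0213
```

```bash
python3 st.py
```

```text
7.87 [0.5867 0.1306 0.2043] z [ 0.0169 -0.0084 -0.9998] yawx 26.84 F [ 1.2 -0.2  0.1] T [ 0.04 -0.05  0.05] w 0.0213
```

drive_tool([
  {"claw": 2, "linear": [-0.1, -1, 0], "twist": -0.01},
  {"claw": 2, "linear": [-0.1, -2, 0], "twist": -0.01},
  {"claw": 2, "linear": [-0.1, -2.5, 0], "twist": -0.01},
  {"claw": 2, "linear": [-0.1, -2.5, 0], "twist": -0.01},
  {"claw": 2, "linear": [-0.1, -2.5, 0], "twist": -0.01},
  {"claw": 2, "linear": [-0.1, -2.5, 0], "twist": -0.01},
  {"claw": 2, "linear": [-0.1, -2.5, 0], "twist": -0.01},
  {"claw": 2, "linear": [-0.1, -2.5, 0], "twist": 0},
])

```text
t: 8.53
ee_pos: [0.574, -0.0554, 0.2013]
tool_rot: [3.069, 0.622, 0.016]
wrist_force: [0.6, 0.6, -0.1]
width: 0.0218
```

drive_tool([
  {"claw": 2, "linear": [-0.1, -2.5, 0], "twist": 0},
  {"claw": 2, "linear": [-0.1, -2.5, 0], "twist": 0},
  {"claw": 2, "linear": [-0.1, -2.5, 0], "twist": 0},
  {"claw": 2, "linear": [0, -2, 0], "twist": 0},
  {"claw": 2, "linear": [0, -1, 0], "twist": 0},
  {"claw": 2, "linear": [0, -0.5, 0], "twist": 0},
  {"claw": 2, "linear": [0, 0, 0], "twist": 0},
  {"claw": 2, "linear": [0, 0, 0], "twist": 0},
])

```text
t: 9.2
ee_pos: [0.5619, -0.1767, 0.1903]
tool_rot: [3.081, 0.606, -0.008]
wrist_force: [0.4, -0.0, -1.5]
width: 0.0214
```

```bash
python3 st.py
```

```text
9.2 [ 0.5619 -0.1767  0.1903] z [-0.0045 -0.0022 -1.    ] yawx 22.25 F [ 0.4 -0.  -1.5] T [ 0.01 -0.04 -0.01] w 0.0214
```

drive_tool([
  {"claw": 2, "linear": [0.3, -0.2, 0], "twist": 0.005},
  {"claw": 2, "linear": [0.3, -0.2, 0], "twist": 0.005},
  {"claw": 2, "linear": [0.3, -0.2, 0], "twist": 0},
  {"claw": 2, "linear": [0.2, -0.1, 0], "twist": 0},
  {"claw": 2, "linear": [0, 0, 0], "twist": 0},
  {"claw": 2, "linear": [0, 0, 0], "twist": 0},
  {"claw": 2, "linear": [0, 0, 0], "twist": 0},
  {"claw": 2, "linear": [0, 0, 0], "twist": 0},
])

```text
t: 9.87
ee_pos: [0.5749, -0.1796, 0.19]
tool_rot: [3.077, 0.633, -0.008]
wrist_force: [-0.3, 0.1, -0.8]
width: 0.0212
```

```bash
python3 st.py;  python3 - <<'E'
from h import *
s=snap("scene","sc4")
cv2.imwrite("pics/sc4z.png",cv2.resize(s["image"][150:290,180:300],None,fx=4.2,fy=4.2,interpolation=cv2.INTER_CUBIC))
E
```

```text
9.87 [ 0.5749 -0.1796  0.19  ] z [-0.0047 -0.0011 -1.    ] yawx 23.25 F [-0.3  0.1 -0.8] T [ 0.02 -0.04  0.04] w 0.0212
```

View pics/sc4z.png

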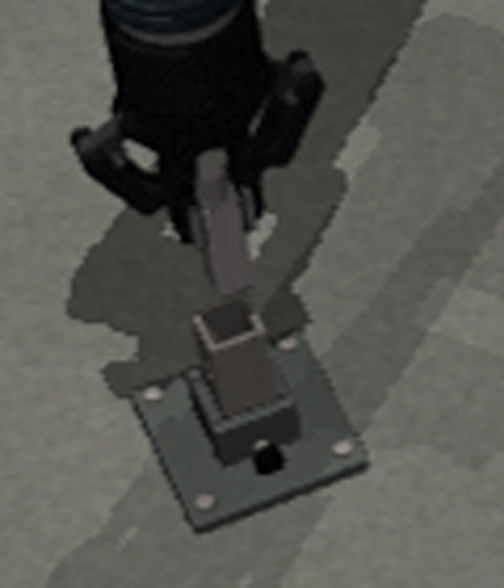

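Run:
```python
from h import *
s=dict(np.load("sc4.npz")); w=cloud(s); a=np.radians(22.9)
c=np.array([.5752,-.185])
d=w[...,:2]-c
X=d[...,0]*np.cos(a)+d[...,1]*np.sin(a); Y=-d[...,0]*np.sin(a)+d[...,1]*np.cos(a); Z=w[...,2]
for lo in np.arange(.065,.24,.01):
    m=(abs(Y)<.014+.006)&(Z>=lo)&(Z<lo+.01)&(abs(X)<.035)
    m2=m&(abs(Y)<.009)
    print(round(lo,3),m.sum(),np.round(np.percentile(X[m2],[10,50,90])*1000,1) if m2.sum() else None,"Y",np.round(np.percentile(Y[m],[2,98])*1000,1) if m.sum() else None)
# rim / foot edges
reg=regions_of("scene","post_mid")
for r in reg:
    q=r["region"]; print(r["conf"],r["at"],q.sum(),np.nanpercentile(Z[q],[1,99]),np.nanpercentile(X[q]*1000,[2,50,98]),np.nanpercentile(Y[q]*1000,[2,50,98]))
```

```text
0.065 46 [13.  14.7 17.3] Y [-17.3  14.6]
0.075 64 [-16.3  12.   16.1] Y [-16.9  15.2]
0.085 71 [-15.5  11.1  15.6] Y [-16.9  14.7]
0.095 81 [-16.6  10.2  15.5] Y [-16.7  15.6]
0.105 79 [-16.6  -0.1  14.6] Y [-16.7  15.7]
0.115 0 None Y None
0.125 0 None Y None
0.135 7 [6.3 7.6 9.2] Y [ 0.5 11.8]
0.145 29 [ 2.   8.9 11.2] Y [-5.1 16.1]
0.155 36 [-3.9  8.2 10. ] Y [-5.3 16.5]
0.165 26 [ 4.5  9.6 11.5] Y [-5.3 13.7]
0.175 27 [ 8.5  9.8 12.3] Y [-5.3 15.8]
0.185 36 [ 8.7 10.5 12.7] Y [-12.5  18.1]
0.195 51 [ 8.9 10.4 13.3] Y [-18.8  17.4]
0.205 58 [ 9.1 11.5 13.4] Y [-19.6  19. ]
0.215 76 [ 3.9  8.5 12.4] Y [-19.   17.6]
0.225 51 [-7.3  6.   9.4] Y [-19.6  18.3]
0.235 69 [-1.8  4.7 12.1] Y [-19.3  19.2]
0.67 [404.8, 234.0] 175 [-0.00127155  0.07791858] [134.8480563  155.92845887 163.41543275] [372.358543   378.55776887 412.14048906]
0.6 [233.4, 205.3] 280 [0.14472045 0.24068077] [-2.95100356  9.18231386 13.62940472] [-5.03112138  4.75185364 15.3665405 ]
0.57 [332.4, 249.2] 185 [-0.00515635  0.07681788] [ 86.55842179 120.5781213  125.75803364] [190.52907609 196.27187851 206.48640118]
0.16 [133.4, 239.1] 1163 [0.00152607 0.04952876] [-179.57270752 -124.14775336  -95.81238067] [-264.95366361 -225.50553494 -184.61563894]
```

drive_tool([
  {"claw": 2, "linear": [0.05, -0.1, 0], "twist": 0},
  {"claw": 2, "linear": [0.05, -0.1, 0], "twist": -0.005},
  {"claw": 2, "linear": [0.05, -0.1, 0], "twist": 0},
  {"claw": 2, "linear": [0, -0.1, 0], "twist": 0},
  {"claw": 2, "linear": [0, -0.1, 0], "twist": 0},
  {"claw": 2, "linear": [0, 0, 0], "twist": 0},
  {"claw": 2, "linear": [0, 0, 0], "twist": 0},
  {"claw": 2, "linear": [0, 0, 0], "twist": 0},
])

```text
t: 10.63
ee_pos: [0.5763, -0.1856, 0.1901]
tool_rot: [3.079, 0.623, -0.008]
wrist_force: [0.6, -0.1, -1.6]
width: 0.0211
```

```bash
python3 st.py
```

```text
10.63 [ 0.5763 -0.1856  0.1901] z [-0.0048 -0.0012 -1.    ] yawx 22.88 F [ 0.6 -0.1 -1.6] T [0.06 0.05 0.02] w 0.0211
```

drive_tool([
  {"claw": 2, "linear": [0, 0, -0.4], "twist": 0},
  {"claw": 2, "linear": [0, 0, -0.4], "twist": 0},
  {"claw": 2, "linear": [0, 0, -0.4], "twist": 0},
  {"claw": 2, "linear": [0, 0, -0.4], "twist": 0},
  {"claw": 2, "linear": [0, 0, -0.4], "twist": 0},
  {"claw": 2, "linear": [0, 0, -0.4], "twist": 0},
  {"claw": 2, "linear": [0, 0, -0.2], "twist": 0},
  {"claw": 2, "linear": [0, 0, 0], "twist": 0},
])

```text
t: 11.3
ee_pos: [0.5757, -0.1851, 0.1603]
tool_rot: [-3.078, -0.623, 0.01]
wrist_force: [-0.5, -0.7, -1.9]
width: 0.0215
```

```bash
python3 st.py;  python3 - <<'E'
from h import *
for c,(r0,r1,c0,c1) in {"scene":(160,280,190,290),"top":(200,300,340,440)}.items():
    s=snap(c,c+"5")
    i=np.clip((s["image"][r0:r1,c0:c1]/255.)**.6*290-20,0,255).astype(np.uint8)
    cv2.imwrite(f"pics/{c}5z.png",cv2.resize(i,None,fx=5,fy=5,interpolation=cv2.INTER_CUBIC))
E
```

```text
11.3 [ 0.5757 -0.1851  0.1603] z [-6.3e-03 -3.0e-04 -1.0e+00] yawx 22.9 F [-0.5 -0.7 -1.9] T [-0.    0.04  0.01] w 0.0215
```

View pics/scene5z.png

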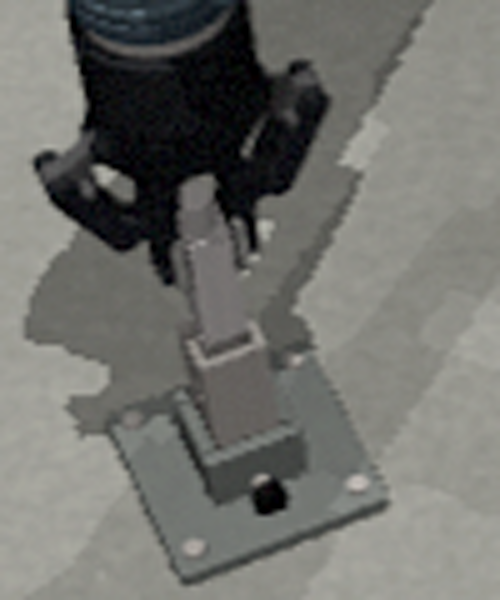

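View pics/top5z.png

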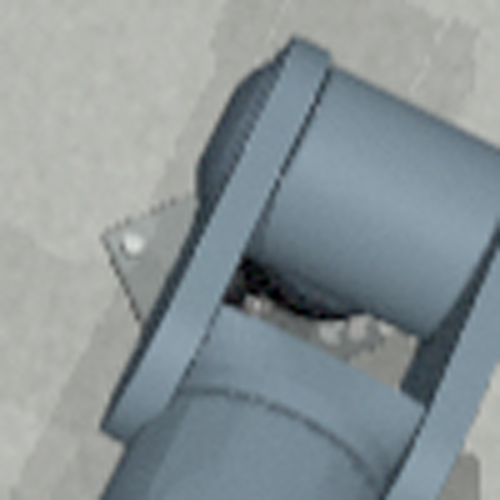

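The scene view shows the foot at the tube mouth, about (218,338), inside the rim outline. I'll lower gently.

drive_tool([
  {"claw": 2, "linear": [0, 0, -0.2], "twist": 0},
  {"claw": 2, "linear": [0, 0, -0.2], "twist": 0},
  {"claw": 2, "linear": [0, 0, -0.2], "twist": 0},
  {"claw": 2, "linear": [0, 0, -0.2], "twist": 0},
  {"claw": 2, "linear": [0, 0, -0.2], "twist": 0},
  {"claw": 2, "linear": [0, 0, -0.2], "twist": 0},
  {"claw": 2, "linear": [0, 0, 0], "twist": 0},
  {"claw": 2, "linear": [0, 0, 0], "twist": 0},
])

```text
t: 12.07
ee_pos: [0.5765, -0.1856, 0.1486]
tool_rot: [3.078, 0.623, -0.006]
wrist_force: [-0.4, 0.2, -1.2]
width: 0.0216
```

```bash
python3 st.py
```

```text
12.07 [ 0.5765 -0.1856  0.1486] z [-0.0038 -0.0016 -1.    ] yawx 22.89 F [-0.4  0.2 -1.2] T [-0.    0.    0.01] w 0.0216
```

drive_tool([
  {"claw": 2, "linear": [0, 0, -0.3], "twist": 0},
  {"claw": 2, "linear": [0, 0, -0.3], "twist": 0},
  {"claw": 2, "linear": [0, 0, -0.3], "twist": 0},
  {"claw": 2, "linear": [0, 0, -0.3], "twist": 0},
  {"claw": 2, "linear": [0, 0, -0.3], "twist": 0},
  {"claw": 2, "linear": [0, 0, -0.3], "twist": 0},
  {"claw": 2, "linear": [0, 0, -0.2], "twist": 0},
  {"claw": 2, "linear": [0, 0, 0], "twist": 0},
])

```text
t: 12.73
ee_pos: [0.5764, -0.1855, 0.1263]
tool_rot: [3.078, 0.623, -0.007]
wrist_force: [-0.5, 0.2, -1.6]
width: 0.0211
```

```bash
python3 st.py;  python3 - <<'E'
from h import *
for c,(r0,r1,c0,c1) in {"scene":(160,280,190,290)}.items():
    s=snap(c,c+"6")
    i=np.clip((s["image"][r0:r1,c0:c1]/255.)**.6*290-20,0,255).astype(np.uint8)
    cv2.imwrite(f"pics/{c}6z.png",cv2.resize(i,None,fx=5,fy=5,interpolation=cv2.INTER_CUBIC))
E
```

```text
12.73 [ 0.5764 -0.1855  0.1263] z [-0.0041 -0.0015 -1.    ] yawx 22.89 F [-0.5  0.2 -1.6] T [ 0.02 -0.01 -0.  ] w 0.0211
```

View pics/scene6z.png

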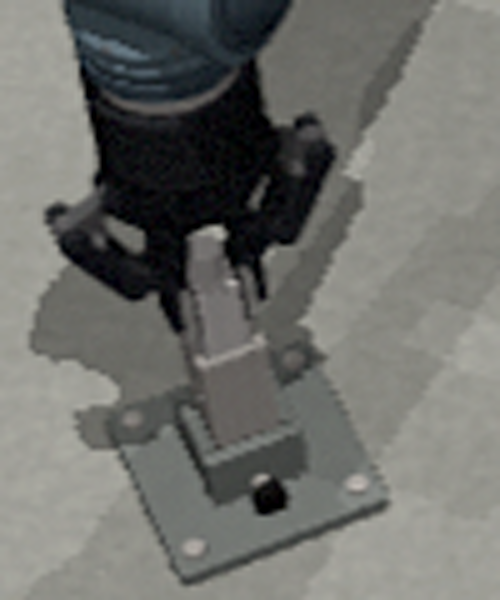

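The post is inside the tube, with the rim edge visible at (235,350) in front of the shaft and no force. I'll continue to finger–rim contact.

drive_tool([
  {"claw": 2, "linear": [0, 0, -0.2], "twist": 0},
  {"claw": 2, "linear": [0, 0, -0.2], "twist": 0},
  {"claw": 2, "linear": [0, 0, -0.2], "twist": 0},
  {"claw": 2, "linear": [0, 0, -0.15], "twist": 0},
  {"claw": 2, "linear": [0, 0, -0.1], "twist": 0},
  {"claw": 2, "linear": [0, 0, -0.1], "twist": 0},
  {"claw": 2, "linear": [0, 0, 0], "twist": 0},
  {"claw": 2, "linear": [0, 0, 0], "twist": 0},
])

```text
t: 13.45
ee_pos: [0.5768, -0.1857, 0.1165]
tool_rot: [3.078, 0.623, -0.005]
wrist_force: [-0.5, 0.8, -2.0]
width: 0.0216
```

```bash
python3 st.py
```

```text
13.45 [ 0.5768 -0.1857  0.1165] z [-0.003  -0.0021 -1.    ] yawx 22.9 F [-0.5  0.8 -2. ] T [-0.01  0.02  0.  ] w 0.0216
```

drive_tool([
  {"claw": 2, "linear": [0, 0, -0.1], "twist": 0},
  {"claw": 2, "linear": [0, 0, -0.1], "twist": 0},
  {"claw": 2, "linear": [0, 0, -0.1], "twist": 0},
  {"claw": 2, "linear": [0, 0, -0.1], "twist": 0},
  {"claw": 2, "linear": [0, 0, -0.05], "twist": 0},
  {"claw": 2, "linear": [0, 0, 0], "twist": 0},
  {"claw": 2, "linear": [0, 0, 0], "twist": 0},
  {"claw": 2, "linear": [0, 0, 0], "twist": 0},
])

```text
t: 14.12
ee_pos: [0.5769, -0.1858, 0.1117]
tool_rot: [3.077, 0.623, -0.005]
wrist_force: [-0.2, -0.7, -0.8]
width: 0.0212
```

```bash
python3 st.py
```

```text
14.12 [ 0.5769 -0.1858  0.1117] z [-0.0027 -0.0023 -1.    ] yawx 22.9 F [-0.2 -0.7 -0.8] T [-0.03 -0.01  0.02] w 0.0212
```

drive_tool([
  {"claw": 2, "linear": [0, 0, -0.1], "twist": 0},
  {"claw": 2, "linear": [0, 0, -0.1], "twist": 0},
  {"claw": 2, "linear": [0, 0, -0.05], "twist": 0},
  {"claw": 2, "linear": [0, 0, 0], "twist": 0},
  {"claw": 2, "linear": [0, 0, 0], "twist": 0},
  {"claw": 2, "linear": [0, 0, 0], "twist": 0},
  {"claw": 2, "linear": [0, 0, 0], "twist": 0},
  {"claw": 2, "linear": [0, 0, 0], "twist": 0},
])

```text
t: 14.78
ee_pos: [0.5773, -0.1859, 0.1096]
tool_rot: [3.077, 0.623, -0.004]
wrist_force: [-0.2, 0.7, -0.6]
width: 0.0214
```

```bash
python3 st.py
```

```text
14.78 [ 0.5773 -0.1859  0.1096] z [-0.0019 -0.0027 -1.    ] yawx 22.9 F [-0.2  0.7 -0.6] T [ 0.03 -0.02  0.01] w 0.0214
```

drive_tool([
  {"claw": 2, "linear": [-0.02, 0, -0.1], "twist": 0},
  {"claw": 2, "linear": [-0.02, 0, -0.1], "twist": 0},
  {"claw": 2, "linear": [0, 0, 0], "twist": 0},
  {"claw": 2, "linear": [0, 0, 0], "twist": 0},
  {"claw": 2, "linear": [0, 0, 0], "twist": 0},
  {"claw": 2, "linear": [0, 0, 0], "twist": 0},
  {"claw": 2, "linear": [0, 0, 0], "twist": 0},
  {"claw": 2, "linear": [0, 0, 0], "twist": 0},
])

```text
t: 15.45
ee_pos: [0.5774, -0.1859, 0.1096]
tool_rot: [3.077, 0.623, -0.003]
wrist_force: [-1.0, 1.1, 1.0]
width: 0.0212
```

```bash
python3 st.py;  python3 - <<'E'
from h import *
for c,(r0,r1,c0,c1) in {"scene":(170,270,200,290)}.items():
    s=snap(c,c+"7")
    i=np.clip((s["image"][r0:r1,c0:c1]/255.)**.6*290-20,0,255).astype(np.uint8)
    cv2.imwrite(f"pics/{c}7z.png",cv2.resize(i,None,fx=6,fy=6,interpolation=cv2.INTER_CUBIC))
E
```

```text
15.45 [ 0.5774 -0.1859  0.1096] z [-0.0013 -0.0025 -1.    ] yawx 22.91 F [-1.   1.1  1. ] T [0.06 0.11 0.02] w 0.0212
```

View pics/scene7z.png

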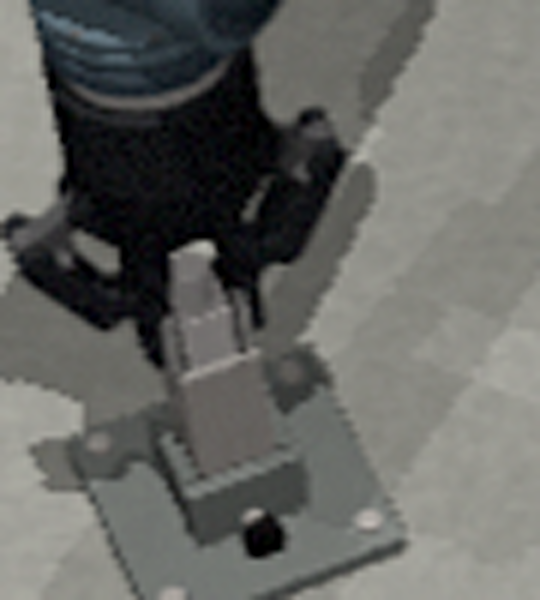

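Run:
```python
from h import *
s=dict(np.load("scene7.npz")); w=cloud(s); 
for u in range(228,244):
    col=w[205:240,u]; print(u,[ (r+205,round(p[2]*1000)) for r,p in enumerate(col) if abs(p[0]-.577)<.03][:22])
```

```text
228 [(205, 211), (206, 211), (207, 211), (208, 206), (209, 206), (210, 195), (211, 190), (212, 187), (213, 187), (214, 181), (215, 182), (216, 174), (217, 168), (218, 163), (219, 162), (220, 154), (221, 155), (222, 149), (223, 145), (224, 146), (225, 139), (226, 136)]
229 [(205, 206), (206, 199), (207, 199), (208, 193), (209, 195), (210, 181), (211, 179), (212, 159), (213, 159), (214, 158), (215, 156), (216, 160), (217, 151), (218, 144), (219, 141), (220, 137), (221, 138), (222, 143), (223, 146), (224, 141), (225, 141), (226, 132)]
230 [(205, 198), (206, 199), (207, 199), (208, 194), (209, 192), (210, 186), (212, 160), (213, 157), (214, 160), (215, 157), (216, 158), (217, 148), (218, 148), (219, 146), (220, 141), (221, 140), (222, 138), (223, 139), (224, 137), (225, 136), (226, 131), (227, 130)]
231 [(205, 200), (206, 199), (207, 195), (208, 189), (209, 189), (210, 186), (212, 156), (213, 158), (214, 158), (215, 156), (216, 155), (217, 154), (218, 151), (219, 147), (220, 144), (221, 139), (222, 134), (223, 140), (224, 136), (225, 136), (226, 128), (227, 125)]
232 [(205, 201), (206, 1
[... 2503 characters left out ...]
 158), (216, 152), (217, 151), (218, 142), (219, 139), (220, 140), (221, 137), (222, 133), (223, 123), (224, 126), (225, 120), (226, 113), (227, 114), (228, 111)]
242 [(205, 160), (206, 163), (207, 160), (208, 163), (209, 161), (210, 183), (211, 171), (212, 167), (213, 165), (214, 159), (215, 153), (216, 153), (217, 152), (218, 142), (219, 137), (220, 131), (221, 129), (222, 122), (223, 120), (224, 117), (225, 119), (226, 116)]
243 [(205, 162), (206, 163), (207, 164), (208, 166), (209, 162), (210, 165), (211, 160), (212, 159), (213, 154), (214, 159), (215, 156), (216, 147), (217, 143), (218, 136), (219, 133), (220, 134), (221, 129), (222, 123), (223, 122), (224, 117), (229, 108), (230, 105)]
```

Stud top is at about z 0.158, so mid ≈0.108 and the buttons' lower halves are under the rim (≈0.110). I'll release, rise and close above the stud.

drive_tool([
  {"claw": 3, "linear": [0, 0, 0], "twist": 0},
  {"claw": 5, "linear": [0, 0, 0], "twist": 0},
  {"claw": 5, "linear": [0, 0, 0], "twist": 0},
  {"claw": 5, "linear": [0, 0, 0.1], "twist": 0},
  {"claw": 5, "linear": [0, 0, 1], "twist": 0},
  {"claw": 5, "linear": [0, 0, 1.5], "twist": 0},
  {"claw": 5, "linear": [0, 0, 1.5], "twist": 0},
  {"claw": 5, "linear": [0, 0, 1], "twist": 0},
])

```text
t: 16.17
ee_pos: [0.576, -0.1855, 0.1613]
tool_rot: [-3.079, -0.624, 0.008]
wrist_force: [0.1, -0.3, 0.4]
width: 0.0496
```

```bash
python3 st.py;  python3 - <<'E'
from h import *
for c,(r0,r1,c0,c1) in {"scene":(150,270,190,290)}.items():
    s=snap(c,c+"8")
    i=np.clip((s["image"][r0:r1,c0:c1]/255.)**.6*290-20,0,255).astype(np.uint8)
    cv2.imwrite(f"pics/{c}8z.png",cv2.resize(i,None,fx=5,fy=5,interpolation=cv2.INTER_CUBIC))
E
```

```text
16.17 [ 0.576  -0.1855  0.1613] z [-5.2e-03 -9.0e-04 -1.0e+00] yawx 22.9 F [ 0.1 -0.3  0.4] T [-0.05 -0.   -0.02] w 0.0496
```

View pics/scene8z.png

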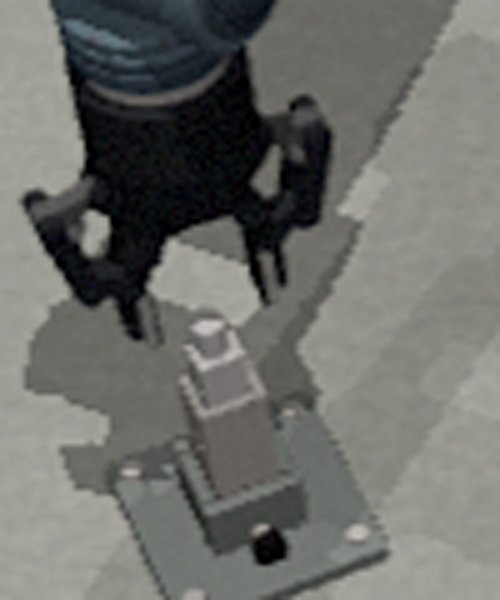

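The post stays upright in the tube, with its stud at (208,328), about 30 mm of shaft above the rim and no button outside. Rising and closing.

drive_tool([
  {"claw": 5, "linear": [0, 0, 1], "twist": 0},
  {"claw": 5, "linear": [0, 0, 1], "twist": 0},
  {"claw": 3, "linear": [0, 0, 0.5], "twist": 0},
  {"claw": 0, "linear": [0, 0, 0], "twist": 0},
  {"claw": 0, "linear": [0, 0, 0], "twist": 0},
  {"claw": 0, "linear": [0, 0, 0], "twist": 0},
  {"claw": 0, "linear": [0, 0, 0], "twist": 0},
  {"claw": 0, "linear": [0, 0, 0], "twist": 0},
])

```text
t: 16.88
ee_pos: [0.5771, -0.1861, 0.1914]
tool_rot: [3.076, 0.623, -0.003]
wrist_force: [-0.2, -0.9, -1.0]
width: 0.0004
```

```bash
python3 st.py
```

```text
16.88 [ 0.5771 -0.1861  0.1914] z [-0.0013 -0.0032 -1.    ] yawx 22.9 F [-0.2 -0.9 -1. ] T [-0.02  0.02 -0.07] w 0.0004
```

drive_tool([
  {"claw": 0, "linear": [-0.05, 0.05, -0.5], "twist": 0},
  {"claw": 0, "linear": [-0.05, 0, -0.5], "twist": 0},
  {"claw": 0, "linear": [0, 0, -0.5], "twist": 0},
  {"claw": 0, "linear": [0, 0, -0.5], "twist": 0},
  {"claw": 0, "linear": [0, 0, -0.3], "twist": 0},
  {"claw": 0, "linear": [0, 0, -0.2], "twist": 0},
  {"claw": 0, "linear": [0, 0, -0.2], "twist": 0},
  {"claw": 0, "linear": [0, 0, -0.1], "twist": 0},
])

```text
t: 17.55
ee_pos: [0.575, -0.1851, 0.1584]
tool_rot: [3.079, 0.624, -0.008]
wrist_force: [-0.9, 0.0, 6.0]
width: 0.0003
```

```bash
python3 st.py
```

```text
17.55 [ 0.575  -0.1851  0.1584] z [-0.0048 -0.0014 -1.    ] yawx 22.9 F [-0.9  0.   6. ] T [ 0.06  0.17 -0.03] w 0.0003
```

Contact with the stud at z 0.158 with 6 N. Now pushing gently.

drive_tool([
  {"claw": 0, "linear": [0, 0, -0.2], "twist": 0},
  {"claw": 0, "linear": [0, 0, -0.2], "twist": 0},
  {"claw": 0, "linear": [0, 0, -0.2], "twist": 0},
  {"claw": 0, "linear": [0, 0, -0.2], "twist": 0},
  {"claw": 0, "linear": [0, 0, -0.2], "twist": 0},
  {"claw": 0, "linear": [0, 0, -0.2], "twist": 0},
  {"claw": 0, "linear": [0, 0, -0.2], "twist": 0},
  {"claw": 0, "linear": [0, 0, -0.2], "twist": 0},
])

```text
t: 18.22
ee_pos: [0.5783, -0.1874, 0.1569]
tool_rot: [3.072, 0.624, -0.001]
wrist_force: [-6.1, 2.8, 9.2]
width: -0.0001
```

```bash
python3 st.py
```

```text
18.22 [ 0.5783 -0.1874  0.1569] z [ 7.0e-04 -7.3e-03 -1.0e+00] yawx 22.97 F [-6.1  2.8  9.2] T [ 0.36  0.95 -0.02] w -0.0001
```

Run:
```python
from h import *
for c,(r0,r1,c0,c1) in {"scene":(170,260,200,280)}.items():
    s=snap(c,c+"9")
    i=np.clip((s["image"][r0:r1,c0:c1]/255.)**.6*290-20,0,255).astype(np.uint8)
    cv2.imwrite(f"pics/{c}9z.png",cv2.resize(i,None,fx=6.5,fy=6.5,interpolation=cv2.INTER_CUBIC))
```

```text
(no output)
```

View pics/scene9z.png

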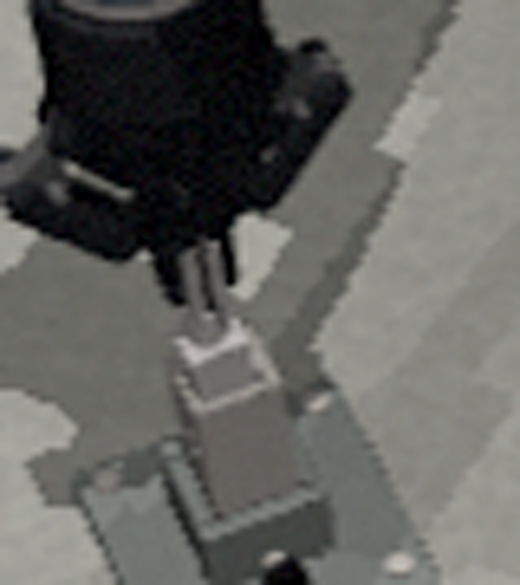

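The post hasn't moved. It's still about 29 mm proud, and the load made the tips drift sideways. I'll recentre and push with a slightly larger step, compensating the drift.

drive_tool([
  {"claw": 0, "linear": [0, 0, 0.3], "twist": 0},
  {"claw": 0, "linear": [-0.1, 0.1, 0], "twist": 0},
  {"claw": 0, "linear": [-0.05, 0.05, 0], "twist": 0},
  {"claw": 0, "linear": [0, 0, 0], "twist": 0},
  {"claw": 0, "linear": [0, 0, 0], "twist": 0},
  {"claw": 0, "linear": [0, 0, 0], "twist": 0},
  {"claw": 0, "linear": [0, 0, 0], "twist": 0},
  {"claw": 0, "linear": [0, 0, 0], "twist": 0},
])

```text
t: 18.93
ee_pos: [0.577, -0.1859, 0.1602]
tool_rot: [3.071, 0.624, 0.0]
wrist_force: [-0.2, 0.2, -0.2]
width: -0.0002
```

```bash
python3 st.py
```

```text
18.93 [ 0.577  -0.1859  0.1602] z [ 0.0019 -0.008  -1.    ] yawx 22.98 F [-0.2  0.2 -0.2] T [-0.03 -0.01  0.01] w -0.0002
```

drive_tool([
  {"claw": 0, "linear": [-0.03, 0.02, -0.3], "twist": 0},
  {"claw": 0, "linear": [-0.03, 0.02, -0.35], "twist": 0},
  {"claw": 0, "linear": [-0.04, 0.03, -0.4], "twist": 0},
  {"claw": 0, "linear": [-0.04, 0.03, -0.4], "twist": 0},
  {"claw": 0, "linear": [-0.04, 0.03, -0.4], "twist": 0},
  {"claw": 0, "linear": [-0.04, 0.03, -0.4], "twist": 0},
  {"claw": 0, "linear": [-0.04, 0.03, -0.4], "twist": 0},
  {"claw": 0, "linear": [-0.04, 0.03, -0.4], "twist": 0},
])

```text
t: 19.6
ee_pos: [0.5774, -0.1862, 0.1545]
tool_rot: [3.063, 0.626, 0.001]
wrist_force: [-9.8, 4.2, 20.1]
width: 0.0001
```

```bash
python3 st.py
```

```text
19.6 [ 0.5774 -0.1862  0.1545] z [ 0.0036 -0.0143 -0.9999] yawx 23.11 F [-9.8  4.2 20.1] T [ 0.68  1.76 -0.02] w 0.0001
```

drive_tool([
  {"claw": 0, "linear": [0, 0, 0.5], "twist": 0},
  {"claw": 0, "linear": [-0.05, 0.03, 0], "twist": 0},
  {"claw": 0, "linear": [0, 0, 0], "twist": 0},
  {"claw": 0, "linear": [0, 0, -0.2], "twist": 0},
  {"claw": 0, "linear": [-0.1, 0.05, -0.25], "twist": 0},
  {"claw": 0, "linear": [-0.15, 0.08, -0.3], "twist": 0},
  {"claw": 0, "linear": [-0.15, 0.08, -0.3], "twist": 0},
  {"claw": 0, "linear": [-0.15, 0.08, -0.3], "twist": 0},
])

```text
t: 20.27
ee_pos: [0.5724, -0.1833, 0.1469]
tool_rot: [3.062, 0.626, 0.006]
wrist_force: [-0.7, 1.3, 6.4]
width: -0.0002
```

```bash
python3 st.py
python3 - <<'E'
from h import *
for c,(r0,r1,c0,c1) in {"scene":(170,260,200,280)}.items():
    s=snap(c,c+"10")
    i=np.clip((s["image"][r0:r1,c0:c1]/255.)**.6*290-20,0,255).astype(np.uint8)
    cv2.imwrite(f"pics/{c}10z.png",cv2.resize(i,None,fx=6.5,fy=6.5,interpolation=cv2.INTER_CUBIC))
E
```

```text
20.27 [ 0.5724 -0.1833  0.1469] z [ 0.0072 -0.0157 -0.9999] yawx 23.1 F [-0.7  1.3  6.4] T [ 0.07  0.04 -0.02] w -0.0002
```

View pics/scene10z.png

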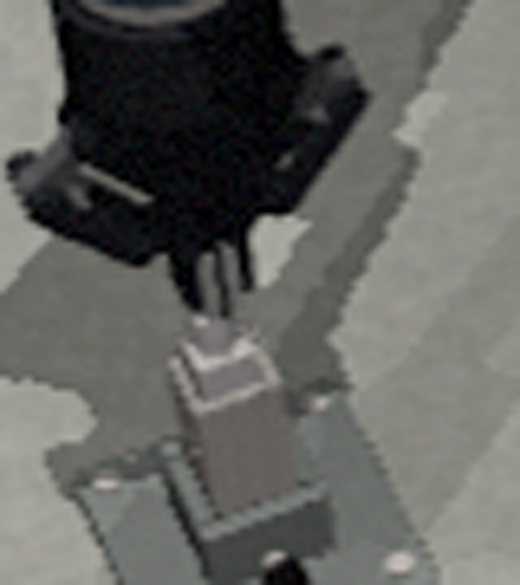

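It's sliding now: z is 0.147 with lateral force near zero. Continuing.

drive_tool([
  {"claw": 0, "linear": [-0.05, 0.03, -0.3], "twist": 0},
  {"claw": 0, "linear": [-0.05, 0.03, -0.3], "twist": 0},
  {"claw": 0, "linear": [-0.05, 0.03, -0.3], "twist": 0},
  {"claw": 0, "linear": [-0.05, 0.03, -0.3], "twist": 0},
  {"claw": 0, "linear": [0, 0, 0], "twist": 0},
  {"claw": 0, "linear": [0, 0, 0], "twist": 0},
  {"claw": 0, "linear": [0, 0, 0], "twist": 0},
  {"claw": 0, "linear": [0, 0, 0], "twist": 0},
])

```text
t: 20.98
ee_pos: [0.5718, -0.1828, 0.1362]
tool_rot: [3.058, 0.625, 0.012]
wrist_force: [0.2, -0.2, 3.9]
width: -0.0004
```

```bash
python3 st.py
```

```text
20.98 [ 0.5718 -0.1828  0.1362] z [ 0.0114 -0.0179 -0.9998] yawx 23.11 F [ 0.2 -0.2  3.9] T [0.04 0.08 0.01] w -0.0004
```

drive_tool([
  {"claw": 0, "linear": [-0.05, 0.03, -0.3], "twist": 0},
  {"claw": 0, "linear": [-0.05, 0.03, -0.3], "twist": 0},
  {"claw": 0, "linear": [-0.05, 0.03, -0.3], "twist": 0},
  {"claw": 0, "linear": [-0.05, 0.03, -0.3], "twist": 0},
  {"claw": 0, "linear": [-0.05, 0.03, -0.3], "twist": 0},
  {"claw": 0, "linear": [0, 0, 0], "twist": 0},
  {"claw": 0, "linear": [0, 0, 0], "twist": 0},
  {"claw": 0, "linear": [0, 0, 0], "twist": 0},
])

```text
t: 21.65
ee_pos: [0.5719, -0.1835, 0.1298]
tool_rot: [3.052, 0.625, 0.018]
wrist_force: [0.4, 0.2, 0.5]
width: 0.0
```

```bash
python3 st.py
python3 - <<'E'
from h import *
for c,(r0,r1,c0,c1) in {"scene":(180,270,200,280)}.items():
    s=snap(c,c+"11")
    i=np.clip((s["image"][r0:r1,c0:c1]/255.)**.6*290-20,0,255).astype(np.uint8)
    cv2.imwrite(f"pics/{c}11z.png",cv2.resize(i,None,fx=6.5,fy=6.5,interpolation=cv2.INTER_CUBIC))
E
```

```text
21.65 [ 0.5719 -0.1835  0.1298] z [ 0.0162 -0.0231 -0.9996] yawx 23.15 F [0.4 0.2 0.5] T [-0.01  0.    0.02] w 0.0
```

View pics/scene11z.png

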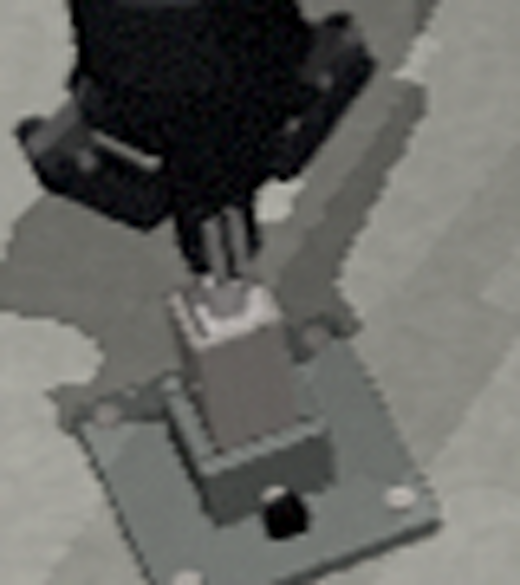

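The shoulder now looks level with the rim, with only the stud showing at (225,300). One more push will confirm the floor, then I'll retract to look.

drive_tool([
  {"claw": 0, "linear": [-0.1, 0.05, -0.3], "twist": 0},
  {"claw": 0, "linear": [-0.1, 0.05, -0.3], "twist": 0},
  {"claw": 0, "linear": [-0.1, 0.05, -0.3], "twist": 0},
  {"claw": 0, "linear": [-0.1, 0.05, -0.3], "twist": 0},
  {"claw": 0, "linear": [-0.1, 0.05, -0.3], "twist": 0},
  {"claw": 0, "linear": [-0.1, 0.05, -0.3], "twist": 0},
  {"claw": 0, "linear": [-0.1, 0.05, -0.3], "twist": 0},
  {"claw": 0, "linear": [-0.1, 0.05, -0.3], "twist": 0},
])

```text
t: 22.37
ee_pos: [0.5728, -0.1853, 0.1294]
tool_rot: [3.035, 0.624, 0.038]
wrist_force: [-5.3, 2.3, 16.9]
width: 0.0003
```

```bash
python3 st.py
```

```text
22.37 [ 0.5728 -0.1853  0.1294] z [ 0.0328 -0.0366 -0.9988] yawx 23.27 F [-5.3  2.3 16.9] T [ 0.31  0.93 -0.  ] w 0.0003
```

Firm stop at z 0.1294 with 17 N. Now retracting up and back, clear of the views.

drive_tool([
  {"claw": 0, "linear": [0, 0, 0.5], "twist": 0},
  {"claw": 0, "linear": [0, 0, 1.5], "twist": 0},
  {"claw": 0, "linear": [0, 0, 2.5], "twist": 0},
  {"claw": 0, "linear": [0, 0, 3], "twist": 0},
  {"claw": 0, "linear": [0, 2, 2], "twist": 0},
  {"claw": 0, "linear": [0, 3, 0], "twist": 0},
  {"claw": 0, "linear": [0, 3, 0], "twist": 0},
  {"claw": 0, "linear": [0, 3, 0], "twist": 0},
])

```text
t: 23.03
ee_pos: [0.5697, -0.0757, 0.2239]
tool_rot: [3.043, 0.611, 0.03]
wrist_force: [-0.2, 0.2, 0.1]
width: -0.0001
```

drive_tool([
  {"claw": 0, "linear": [-0.5, 3, 0], "twist": 0},
  {"claw": 0, "linear": [-0.5, 3, 0], "twist": 0},
  {"claw": 0, "linear": [-0.5, 3, 0], "twist": 0},
  {"claw": 0, "linear": [-0.5, 3, 0], "twist": 0},
  {"claw": 0, "linear": [-0.5, 2, 0], "twist": 0},
  {"claw": 0, "linear": [0, 1, 0], "twist": 0},
  {"claw": 0, "linear": [0, 0, 0], "twist": 0},
  {"claw": 0, "linear": [0, 0, 0], "twist": 0},
])

```text
t: 23.7
ee_pos: [0.5395, 0.0861, 0.2177]
tool_rot: [3.044, 0.62, 0.018]
wrist_force: [0.1, -0.8, -0.4]
width: 0.0001
```

```bash
python3 st.py
python3 - <<'E'
from h import *
ims=[]
for c,(r0,r1,c0,c1) in {"scene":(210,290,200,280),"top":(215,295,350,430)}.items():
    s=snap(c,c+"12"); w=cloud(s)
    i=np.clip((s["image"][r0:r1,c0:c1]/255.)**.6*290-20,0,255).astype(np.uint8)
    ims.append(cv2.resize(i,(400,400),interpolation=cv2.INTER_CUBIC))
    m=(np.hypot(w[...,0]-.575,w[...,1]+.185)<.03)&(w[...,2]>.122)
    print(c,m.sum(),np.round(np.nanmedian(w[m],0),4), np.nanmax(w[m][:,2]) if m.any() else None)
    for t in ["flask","jar","dishes"]:
        for r in regions_of(c,t)[:1]: print(t,r["conf"],np.round(np.nanmedian(w[r["region"]],0),3))
cv2.imwrite("pics/fin.png",np.hstack(ims))
E
```

```text
23.7 [0.5395 0.0861 0.2177] z [ 0.0182 -0.0315 -0.9993] yawx 23.04 F [ 0.1 -0.8 -0.4] T [-0.01  0.01  0.02] w 0.0001
scene 36 [ 0.5756 -0.1839  0.1274] 0.13225317470127074
flask 0.92 [0.558 0.386 0.043]
jar 0.61 [ 0.773 -0.022  0.059]
dishes 0.6 [ 0.546 -0.442  0.042]
top 37 [ 0.5754 -0.1835  0.1308] 0.13746840810020067
flask 0.89 [0.544 0.382 0.045]
jar 0.98 [ 0.754 -0.022  0.064]
dishes 0.58 [ 0.533 -0.441  0.045]
```

View pics/fin.png

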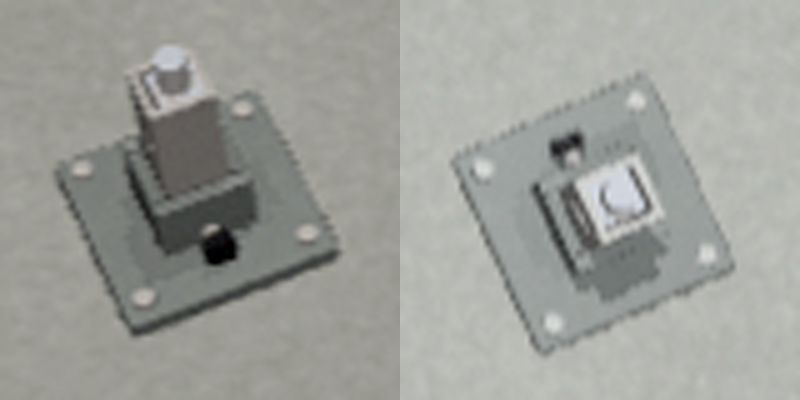

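Run:
```python
from h import *
ims=[]
for n in ["top0","top12"]:
    i=np.load(n+".npz")["image"][240:275,370:405]; i=np.clip((i/255.)**.6*290-20,0,255).astype(np.uint8)
    ims.append(cv2.resize(i,(400,400),interpolation=cv2.INTER_CUBIC))
cv2.imwrite("pics/win.png",np.hstack(ims))
```

```text
(no output)
```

View pics/win.png

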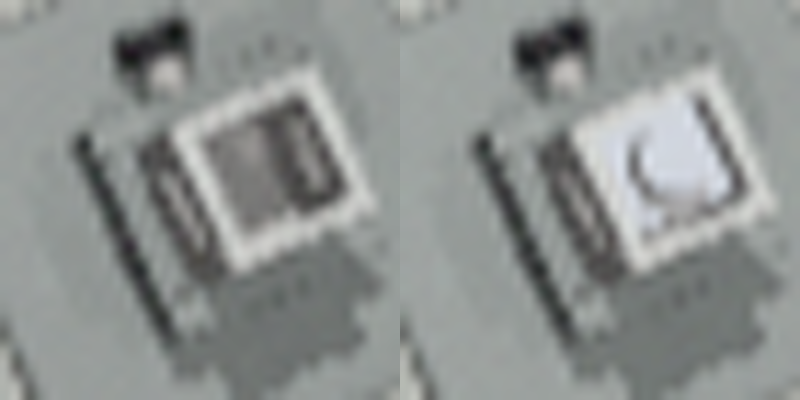

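Run:
```python
from h import *
ims=[]
for n in ["scene0","scene12"]:
    i=np.load(n+".npz")["image"][218:258,218:258]; i=np.clip((i/255.)**.5*300-30,0,255).astype(np.uint8)
    ims.append(cv2.resize(i,(400,400),interpolation=cv2.INTER_CUBIC))
cv2.imwrite("pics/win2.png",np.hstack(ims))
```

```text
(no output)
```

View pics/win2.png

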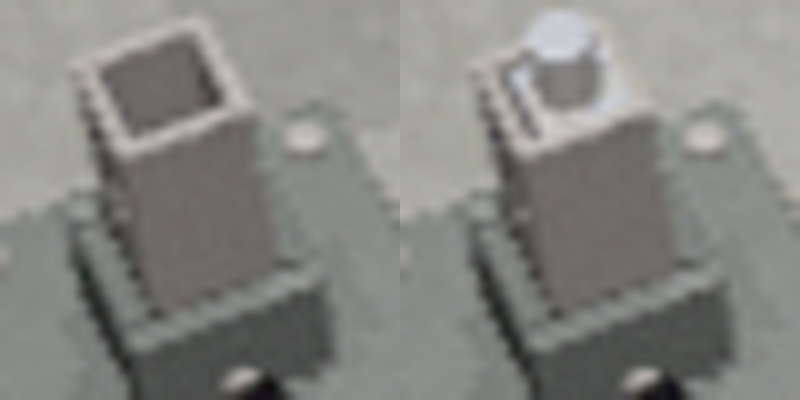

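The stud top is at z ≈0.130, which is rim + 20 mm, so the post is home. It leans to the +y wall with a gap on −y at (525,95). That could mean the −y button is still pressing on its wall. To test, I'll lightly grip the stud on the tube axis, release, and see whether it springs back.

drive_tool([
  {"claw": 5, "linear": [0.5, -2, 0], "twist": 0},
  {"claw": 5, "linear": [0.5, -3, 0], "twist": 0},
  {"claw": 5, "linear": [0.5, -3, 0], "twist": 0},
  {"claw": 5, "linear": [0.5, -3, 0], "twist": 0},
  {"claw": 5, "linear": [0.5, -3, 0], "twist": 0},
  {"claw": 5, "linear": [0.5, -3, 0], "twist": 0},
  {"claw": 5, "linear": [0.5, -3, 0], "twist": 0},
  {"claw": 5, "linear": [0.3, -2, 0], "twist": 0},
], force=20)

```text
t: 24.77
ee_pos: [0.5781, -0.1427, 0.2195]
tool_rot: [3.043, 0.625, 0.023]
wrist_force: [-0.2, 0.2, 0.4]
width: 0.0499
```

drive_tool([
  {"claw": 5, "linear": [0, -1, 0], "twist": 0},
  {"claw": 5, "linear": [0, -0.5, 0], "twist": 0},
  {"claw": 5, "linear": [0, 0, 0], "twist": 0},
  {"claw": 5, "linear": [0, 0, 0], "twist": 0},
  {"claw": 5, "linear": [0, 0, 0], "twist": 0},
  {"claw": 5, "linear": [0, 0, 0], "twist": 0},
  {"claw": 5, "linear": [0, 0, 0], "twist": 0},
  {"claw": 5, "linear": [0, 0, 0], "twist": 0},
])

```text
t: 25.43
ee_pos: [0.5777, -0.1587, 0.2193]
tool_rot: [3.045, 0.622, 0.023]
wrist_force: [0.1, -0.3, 0.1]
width: 0.0503
```

```bash
python3 st.py
```

```text
25.43 [ 0.5777 -0.1587  0.2193] z [ 0.0212 -0.03   -0.9993] yawx 23.11 F [ 0.1 -0.3  0.1] T [0.03 0.03 0.02] w 0.0503
```

drive_tool([
  {"claw": 5, "linear": [-0.05, -0.5, -0.5], "twist": 0},
  {"claw": 5, "linear": [-0.05, -0.8, -0.8], "twist": 0},
  {"claw": 5, "linear": [-0.05, -0.7, -1], "twist": 0},
  {"claw": 5, "linear": [-0.05, -0.4, -1], "twist": 0},
  {"claw": 5, "linear": [0, -0.1, -1], "twist": 0},
  {"claw": 5, "linear": [0, 0, -1], "twist": 0},
  {"claw": 5, "linear": [0, 0, -0.8], "twist": 0},
  {"claw": 5, "linear": [0, 0, -0.5], "twist": 0},
])

```text
t: 26.1
ee_pos: [0.5747, -0.1856, 0.1459]
tool_rot: [3.045, 0.623, 0.022]
wrist_force: [-0.2, -0.7, -0.3]
width: 0.05
```

```bash
python3 st.py
```

```text
26.1 [ 0.5747 -0.1856  0.1459] z [ 0.0204 -0.0294 -0.9994] yawx 23.14 F [-0.2 -0.7 -0.3] T [ 0.03  0.01 -0.07] w 0.05
```

drive_tool([
  {"claw": 5, "linear": [0, 0, -0.5], "twist": 0},
  {"claw": 5, "linear": [0, 0, -0.5], "twist": 0},
  {"claw": 5, "linear": [0, 0, -0.5], "twist": 0},
  {"claw": 5, "linear": [0, 0, -0.4], "twist": 0},
  {"claw": 5, "linear": [0, 0, -0.2], "twist": 0},
  {"claw": 5, "linear": [0, 0, 0], "twist": 0},
  {"claw": 5, "linear": [0, 0, 0], "twist": 0},
  {"claw": 5, "linear": [0, 0, 0], "twist": 0},
])

```text
t: 26.77
ee_pos: [0.5745, -0.1846, 0.1212]
tool_rot: [3.046, 0.625, 0.02]
wrist_force: [-0.2, -0.2, 0.8]
width: 0.05
```

```bash
python3 st.py
```

```text
26.77 [ 0.5745 -0.1846  0.1212] z [ 0.0191 -0.0284 -0.9994] yawx 23.2 F [-0.2 -0.2  0.8] T [ 0.05  0.01 -0.02] w 0.05
```

drive_tool([
  {"claw": 5, "linear": [0.05, -0.06, -0.2], "twist": 0},
  {"claw": 3, "linear": [0, 0, 0], "twist": 0},
  {"claw": 1.4, "linear": [0, 0, 0], "twist": 0},
  {"claw": 1.4, "linear": [0, 0, 0], "twist": 0},
  {"claw": 1.4, "linear": [0, 0, 0], "twist": 0},
  {"claw": 1.4, "linear": [0, 0, 0], "twist": 0},
  {"claw": 1.4, "linear": [0, 0, 0], "twist": 0},
  {"claw": 1.4, "linear": [0, 0, 0], "twist": 0},
], force=20)

```text
t: 27.43
ee_pos: [0.5757, -0.1855, 0.1204]
tool_rot: [3.045, 0.625, 0.023]
wrist_force: [0.7, 0.4, 0.3]
width: 0.0145
```

```bash
python3 st.py
```

```text
27.43 [ 0.5757 -0.1855  0.1204] z [ 0.0211 -0.0294 -0.9993] yawx 23.21 F [0.7 0.4 0.3] T [ 0.08  0.03 -0.01] w 0.0145
```

The stud is gripped centred with almost no lateral force. Releasing and looking again.

drive_tool([
  {"claw": 3, "linear": [0, 0, 0], "twist": 0},
  {"claw": 5, "linear": [0, 0, 0], "twist": 0},
  {"claw": 5, "linear": [0, 0, 0], "twist": 0},
  {"claw": 5, "linear": [0, 0, 1], "twist": 0},
  {"claw": 5, "linear": [0, 0, 2], "twist": 0},
  {"claw": 5, "linear": [0, 0, 3], "twist": 0},
  {"claw": 5, "linear": [0, 0, 3], "twist": 0},
  {"claw": 5, "linear": [0, 1, 1], "twist": 0},
])

```text
t: 28.1
ee_pos: [0.5727, -0.175, 0.2221]
tool_rot: [3.05, 0.623, 0.013]
wrist_force: [0.7, 0.3, 0.5]
width: 0.0498
```

drive_tool([
  {"claw": 5, "linear": [0, 2, 0], "twist": 0},
  {"claw": 5, "linear": [0, 3, 0], "twist": 0},
  {"claw": 5, "linear": [-0.5, 3.5, 0], "twist": 0},
  {"claw": 5, "linear": [-0.5, 3.5, 0], "twist": 0},
  {"claw": 5, "linear": [-0.5, 3.5, 0], "twist": 0},
  {"claw": 5, "linear": [-0.5, 3.5, 0], "twist": 0},
  {"claw": 5, "linear": [-0.5, 3, 0], "twist": 0},
  {"claw": 5, "linear": [0, 2, 0], "twist": 0},
])

```text
t: 28.77
ee_pos: [0.5462, 0.0751, 0.2287]
tool_rot: [3.047, 0.611, 0.03]
wrist_force: [0.6, -0.4, 0.5]
width: 0.0503
```

```bash
python3 st.py
python3 - <<'E'
from h import *
ims=[]
for c,(r0,r1,c0,c1) in {"scene":(218,258,218,258),"top":(240,275,370,405)}.items():
    s=snap(c,c+"13"); w=cloud(s)
    i=np.clip((s["image"][r0:r1,c0:c1]/255.)**.5*300-30,0,255).astype(np.uint8)
    ims.append(cv2.resize(i,(400,400),interpolation=cv2.INTER_CUBIC))
    m=(np.hypot(w[...,0]-.575,w[...,1]+.185)<.03)&(w[...,2]>.122)
    print(c,m.sum(),np.round(np.nanmedian(w[m],0),4))
    for t in ["flask","jar","dishes"]:
        for r in regions_of(c,t)[:1]: print(t,r["conf"],np.round(np.nanmedian(w[r["region"]],0),3))
cv2.imwrite("pics/fin2.png",np.hstack(ims))
E
```

```text
28.77 [0.5462 0.0751 0.2287] z [ 0.0253 -0.0294 -0.9992] yawx 22.71 F [ 0.6 -0.4  0.5] T [ 0.03 -0.05  0.02] w 0.0503
scene 39 [ 0.576  -0.184   0.1266]
flask 0.67 [0.559 0.386 0.043]
jar 0.73 [ 0.772 -0.022  0.059]
dishes 0.88 [ 0.546 -0.441  0.041]
top 37 [ 0.5756 -0.1821  0.1309]
flask 0.98 [0.543 0.381 0.048]
jar 0.79 [ 0.753 -0.02   0.064]
dishes 0.95 [ 0.533 -0.441  0.045]
```

View pics/fin2.png

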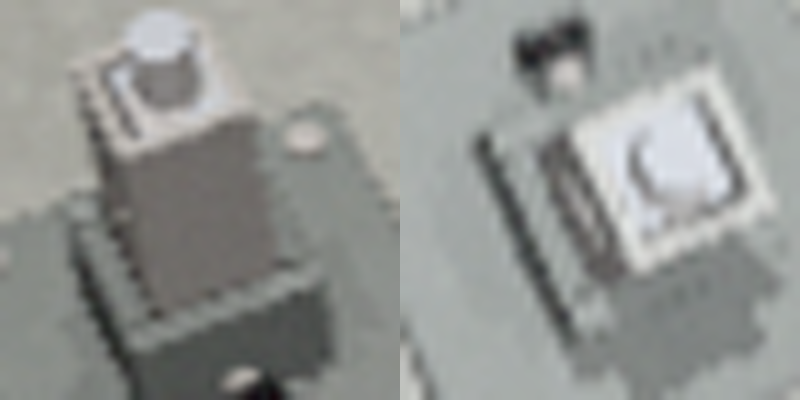

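Run:
```python
from h import *
a=np.radians(22.9)
ex=np.array([np.cos(a),np.sin(a)]);ey=np.array([-np.sin(a),np.cos(a)])
for c,z,offs in [("scene",.110,(-8,-4)),("scene",.110,(-9,9)),("top",.110,(4,8)),("top",.110,(-8,8))]:
  for n in ["0","12","13"]:
    s=np.load(f"{c}{n}.npz");g=s["image"].mean(2).astype(np.float32);P=s["pose"];K=s["K"];row=[]
    for Y in np.arange(-18,19,1.0):
        v=[]
        for X in np.arange(offs[0],offs[1]+.1,1):
            p=np.array([*(np.array([.5752,-.185])+(X*ex+Y*ey)/1000),z]);q=K@(P[:3,:3].T@(p-P[:3,3]));v.append(cv2.getRectSubPix(g,(1,1),(float(q[0]/q[2]),float(q[1]/q[2])))[0,0])
        row.append(int(np.mean(v)))
    print(c,offs,n,row)
```

```text
scene (-8, -4) 0 [81, 97, 109, 107, 94, 72, 58, 51, 50, 51, 51, 52, 52, 52, 52, 52, 52, 53, 53, 53, 52, 52, 52, 52, 51, 50, 48, 49, 61, 81, 100, 115, 121, 116, 107, 100, 96]
scene (-8, -4) 12 [81, 99, 111, 107, 93, 81, 88, 106, 124, 135, 127, 104, 85, 75, 69, 69, 72, 77, 82, 87, 92, 95, 96, 94, 86, 83, 93, 104, 117, 135, 141, 135, 127, 122, 118, 114, 112]
scene (-8, -4) 13 [82, 99, 110, 107, 94, 81, 87, 105, 123, 134, 125, 101, 82, 74, 70, 70, 73, 78, 82, 87, 91, 93, 93, 89, 80, 78, 92, 106, 121, 137, 141, 135, 129, 124, 119, 116, 114]
scene (-9, 9) 0 [81, 99, 110, 108, 93, 72, 56, 51, 51, 51, 51, 52, 52, 53, 53, 53, 53, 52, 53, 52, 52, 52, 51, 50, 47, 44, 40, 44, 59, 81, 102, 118, 123, 117, 108, 100, 96]
scene (-9, 9) 12 [83, 101, 111, 107, 92, 78, 82, 101, 121, 132, 127, 110, 93, 84, 79, 79, 81, 84, 85, 85, 86, 88, 89, 92, 95, 100, 110, 121, 130, 138, 138, 133, 128, 123, 119, 116, 114]
scene (-9, 9) 13 [83, 101, 111, 108, 92, 78, 82, 101, 122, 132, 126, 108, 91, 83, 79, 80, 82, 84, 85, 85, 85, 86, 87, 90, 93, 99, 112, 125, 134, 139, 138, 133, 128, 124, 119, 116, 114]
top (4, 8) 0 [
[... 420 characters left out ...]
159, 174, 178, 179, 180, 180, 179, 179, 178, 173, 164, 157, 154, 139, 123, 129, 155, 174, 179, 177, 175, 173, 170, 160, 137, 101, 69]
top (-8, 8) 0 [110, 125, 142, 154, 151, 128, 93, 65, 59, 66, 74, 75, 68, 55, 46, 44, 47, 55, 65, 75, 81, 83, 82, 81, 79, 77, 76, 77, 81, 93, 114, 137, 152, 150, 127, 91, 67]
top (-8, 8) 12 [115, 130, 148, 160, 156, 133, 98, 79, 92, 128, 159, 174, 178, 176, 174, 173, 173, 172, 171, 168, 164, 159, 153, 141, 124, 114, 122, 143, 163, 173, 173, 171, 168, 158, 132, 95, 67]
top (-8, 8) 13 [115, 130, 148, 160, 157, 133, 101, 84, 99, 132, 161, 175, 178, 176, 174, 173, 173, 173, 171, 168, 163, 157, 151, 136, 118, 111, 122, 144, 163, 172, 170, 166, 163, 156, 131, 95, 67]
```

The gap is unchanged, and the grip centre may have coincided with the leaning stud, so that test doesn't settle it. I'll repeat it with the grip shifted about 2–3 mm toward −y.

drive_tool([
  {"claw": 5, "linear": [0.5, -2, 0], "twist": 0},
  {"claw": 5, "linear": [0.5, -3.5, 0], "twist": 0},
  {"claw": 5, "linear": [0.5, -3.5, 0], "twist": 0},
  {"claw": 5, "linear": [0.5, -3.5, 0], "twist": 0},
  {"claw": 5, "linear": [0.5, -3.5, 0], "twist": 0},
  {"claw": 5, "linear": [0.5, -3.5, 0], "twist": 0},
  {"claw": 5, "linear": [0, -3, 0], "twist": 0},
  {"claw": 5, "linear": [0, -2, 0], "twist": 0},
])

```text
t: 29.83
ee_pos: [0.5767, -0.189, 0.2289]
tool_rot: [3.049, 0.599, 0.032]
wrist_force: [0.2, 0.0, 0.0]
width: 0.05
```

drive_tool([
  {"claw": 5, "linear": [0, -1, 0], "twist": 0},
  {"claw": 5, "linear": [0, 0, -1], "twist": 0},
  {"claw": 5, "linear": [0, 0, -1], "twist": 0},
  {"claw": 5, "linear": [0, 0, -1], "twist": 0},
  {"claw": 5, "linear": [0, 0, -1], "twist": 0},
  {"claw": 5, "linear": [0, 0, -1], "twist": 0},
  {"claw": 5, "linear": [0, 0, 0], "twist": 0},
  {"claw": 5, "linear": [0, 0, 0], "twist": 0},
])

```text
t: 30.5
ee_pos: [0.5742, -0.2005, 0.1707]
tool_rot: [3.054, 0.592, 0.026]
wrist_force: [-0.4, -0.2, 0.7]
width: 0.0501
```

```bash
python3 st.py
```

```text
30.5 [ 0.5742 -0.2005  0.1707] z [ 0.0221 -0.0267 -0.9994] yawx 21.93 F [-0.4 -0.2  0.7] T [ 0.02  0.03 -0.  ] w 0.0501
```

drive_tool([
  {"claw": 5, "linear": [0.05, 0.3, 0], "twist": 0.01},
  {"claw": 5, "linear": [0.05, 0.4, -0.5], "twist": 0.005},
  {"claw": 5, "linear": [0, 0.3, -0.8], "twist": 0},
  {"claw": 5, "linear": [0, 0.2, -0.8], "twist": 0},
  {"claw": 5, "linear": [0, 0, -0.8], "twist": 0},
  {"claw": 5, "linear": [0, 0, -0.6], "twist": 0},
  {"claw": 5, "linear": [0, 0, -0.2], "twist": 0},
  {"claw": 5, "linear": [0, 0, 0], "twist": 0},
])

```text
t: 31.17
ee_pos: [0.576, -0.1854, 0.1305]
tool_rot: [3.048, 0.621, 0.028]
wrist_force: [0.4, 0.4, 0.6]
width: 0.0501
```

```bash
python3 st.py
```

```text
31.17 [ 0.576  -0.1854  0.1305] z [ 0.0239 -0.0267 -0.9994] yawx 23.05 F [0.4 0.4 0.6] T [0.05 0.05 0.03] w 0.0501
```

drive_tool([
  {"claw": 5, "linear": [0, -0.1, -0.3], "twist": 0},
  {"claw": 5, "linear": [0, -0.1, -0.3], "twist": 0},
  {"claw": 5, "linear": [0, 0, -0.3], "twist": 0},
  {"claw": 3, "linear": [0, 0, 0], "twist": 0},
  {"claw": 1.4, "linear": [0, 0, 0], "twist": 0},
  {"claw": 1.4, "linear": [0, 0, 0], "twist": 0},
  {"claw": 1.4, "linear": [0, 0, 0], "twist": 0},
  {"claw": 1.4, "linear": [0, 0, 0], "twist": 0},
])

```text
t: 31.83
ee_pos: [0.5758, -0.1874, 0.1211]
tool_rot: [3.05, 0.62, 0.028]
wrist_force: [-0.0, 0.4, -1.0]
width: 0.0148
```

```bash
python3 st.py
```

```text
31.83 [ 0.5758 -0.1874  0.1211] z [ 0.0231 -0.0246 -0.9994] yawx 22.98 F [-0.   0.4 -1. ] T [0.04 0.02 0.  ] w 0.0148
```

drive_tool([
  {"claw": 3, "linear": [0, 0, 0], "twist": 0},
  {"claw": 5, "linear": [0, 0, 0], "twist": 0},
  {"claw": 5, "linear": [0, 0, 0], "twist": 0},
  {"claw": 5, "linear": [0, 0, 1], "twist": 0},
  {"claw": 5, "linear": [0, 0, 2], "twist": 0},
  {"claw": 5, "linear": [0, 0, 3], "twist": 0},
  {"claw": 5, "linear": [0, 0, 3], "twist": 0},
  {"claw": 5, "linear": [0, 1, 1], "twist": 0},
])

```text
t: 32.5
ee_pos: [0.5736, -0.1779, 0.2236]
tool_rot: [3.053, 0.617, 0.021]
wrist_force: [0.5, -0.7, 1.7]
width: 0.0501
```

drive_tool([
  {"claw": 5, "linear": [0, 2, 0], "twist": 0},
  {"claw": 5, "linear": [0, 3, 0], "twist": 0},
  {"claw": 5, "linear": [-0.5, 3.5, 0], "twist": 0},
  {"claw": 5, "linear": [-0.5, 3.5, 0], "twist": 0},
  {"claw": 5, "linear": [-0.5, 3.5, 0], "twist": 0},
  {"claw": 5, "linear": [-0.5, 3.5, 0], "twist": 0},
  {"claw": 5, "linear": [-0.5, 2, 0], "twist": 0},
  {"claw": 5, "linear": [0, 0, 0], "twist": 0},
])

```text
t: 33.17
ee_pos: [0.5475, 0.0433, 0.2305]
tool_rot: [3.048, 0.611, 0.039]
wrist_force: [-0.1, -0.2, -0.5]
width: 0.0496
```

```bash
python3 st.py
python3 - <<'E'
from h import *
ims=[]
for c,(r0,r1,c0,c1) in {"scene":(218,258,218,258),"top":(240,275,370,405)}.items():
    s=snap(c,c+"14"); w=cloud(s)
    i=np.clip((s["image"][r0:r1,c0:c1]/255.)**.5*300-30,0,255).astype(np.uint8)
    ims.append(cv2.resize(i,(400,400),interpolation=cv2.INTER_CUBIC))
    m=(np.hypot(w[...,0]-.575,w[...,1]+.185)<.03)&(w[...,2]>.122)
    print(c,m.sum(),np.round(np.nanmedian(w[m],0),4))
    for t in ["flask","jar","dishes"]:
        for r in regions_of(c,t)[:1]: print(t,round(r["conf"],2),np.round(np.nanmedian(w[r["region"]],0),3))
cv2.imwrite("pics/fin3.png",np.hstack(ims))
a=np.radians(22.9)
ex=np.array([np.cos(a),np.sin(a)]);ey=np.array([-np.sin(a),np.cos(a)])
for c,z,offs in [("scene",.110,(-9,9)),("top",.110,(-8,8))]:
  for n in ["12","13","14"]:
    s=np.load(f"{c}{n}.npz");g=s["image"].mean(2).astype(np.float32);P=s["pose"];K=s["K"];row=[]
    for Y in np.arange(-18,19,1.0):
        v=[]
        for X in np.arange(offs[0],offs[1]+.1,1):
            p=np.array([*(np.array([.5752,-.185])+(X*ex+Y*ey)/1000),z]);q=K@(P[:3,:3].T@(p-P[:3,3]));v.append(cv2.getRectSubPix(g,(1,1),(float(q[0]/q[2]),float(q[1]/q[2])))[0,0])
        row.append(int(np.mean(v)))
    print(c,offs,n,row)
E
```

```text
33.17 [0.5475 0.0433 0.2305] z [ 0.0312 -0.0274 -0.9991] yawx 22.71 F [-0.1 -0.2 -0.5] T [ 0.03  0.04 -0.03] w 0.0496
scene 40 [ 0.5763 -0.1838  0.1266]
flask 0.6 [0.558 0.386 0.043]
jar 0.78 [ 0.772 -0.022  0.057]
dishes 0.8 [ 0.548 -0.442  0.041]
top 38 [ 0.5754 -0.1828  0.1299]
flask 0.85 [0.542 0.382 0.044]
jar 0.71 [ 0.754 -0.02   0.064]
dishes 0.8 [ 0.532 -0.441  0.045]
scene (-9, 9) 12 [83, 101, 111, 107, 92, 78, 82, 101, 121, 132, 127, 110, 93, 84, 79, 79, 81, 84, 85, 85, 86, 88, 89, 92, 95, 100, 110, 121, 130, 138, 138, 133, 128, 123, 119, 116, 114]
scene (-9, 9) 13 [83, 101, 111, 108, 92, 78, 82, 101, 122, 132, 126, 108, 91, 83, 79, 80, 82, 84, 85, 85, 85, 86, 87, 90, 93, 99, 112, 125, 134, 139, 138, 133, 128, 124, 119, 116, 114]
scene (-9, 9) 14 [82, 101, 111, 108, 92, 78, 81, 100, 121, 131, 125, 108, 91, 82, 79, 79, 82, 84, 84, 84, 84, 85, 87, 89, 93, 98, 107, 116, 124, 131, 134, 132, 128, 123, 119, 116, 114]
top (-8, 8) 12 [115, 130, 148, 160, 156, 133, 98, 79, 92, 128, 159, 174, 178, 176, 174, 173, 173, 172, 171, 168, 164, 159, 153, 141, 124, 114, 122, 143, 163, 173, 173, 171, 168, 158, 132, 95, 67]
top (-8, 8) 13 [115, 130, 148, 160, 157, 133, 101, 84, 99, 132, 161, 175, 178, 176, 174, 173, 173, 173, 171, 168, 163, 157, 151, 136, 118, 111, 122, 144, 163, 172, 170, 166, 163, 156, 131, 95, 67]
top (-8, 8) 14 [114, 130, 148, 159, 156, 133, 100, 83, 98, 132, 160, 174, 177, 176, 174, 173, 173, 172, 171, 167, 162, 157, 150, 137, 119, 113, 125, 147, 165, 172, 169, 165, 163, 156, 132, 95, 67]
```

View pics/fin3.png

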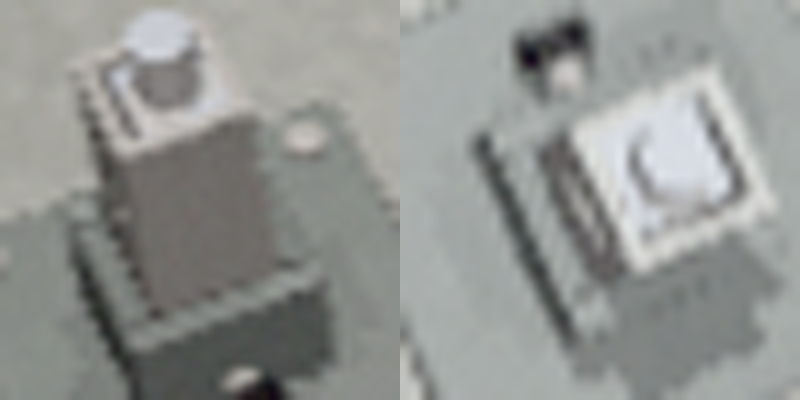

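The stud was gripped at two positions 1.8 mm apart with only about 0.4 N sideways. A button stuck on the wall would push back with at least about 1.7 N there, so the post is free and both buttons are out. The arm is clear, so I'm handing in.

```bash
python3 -c "
from bench import *
print(sign_off()); print(read_state()['t'])"
```

```text
the job is handed in; nothing more can be done
None
the job is handed in; nothing more can be done
```

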